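Dock a data logger and reset it with the pin tool

TASK

Lift the blanking cover out of the docking tray and stand it upright on a free spot of the mat, then put the loose data logger into the bay that this opens, level on the bay's floor and the same way round as its two neighbours. Then take the pin tool from its stand, press the logger's recessed button fully down with its tip, and put the tool back upright in its stand, collar resting on top. Do not press or dislodge the neighbours, and do not push the bottles or the solder reel about.

Things in the scene. Friction and masses are not known exactly. Their poses are not given: they have to be found in the camera images.
- loose_logger: grey data logger, a box 58 (own x) x 32 (y) x 45 (z) mm, 0.15 kg. Origin: centre of its underside; z up. On its top a 12 mm round recess with the button lies 14 mm from the centre toward -x, a dark display toward +x. Grip it by its two 32 mm wide end faces, 58 mm apart along x. This one stands on the mat, away from the dock
- loose_logger_hole (a point): centre of the mouth of the loose logger's button recess, in its top face, 45 mm above its underside
- loose_logger_button (a joint): travel of the loose logger's spring button, m: 0 up, 0.004 fully down; it springs back. Its face (9.6 mm across) lies 6 mm below the logger's top when up; fully down takes about 4 N
- docked_logger_a: grey data logger, a box 58 (own x) x 32 (y) x 45 (z) mm, 0.15 kg. Origin: centre of its underside; z up. On its top a 12 mm round recess with the button lies 14 mm from the centre toward -x, a dark display toward +x. Grip it by its two 32 mm wide end faces, 58 mm apart along x. This one is already in the dock, in one of the bays
- docked_logger_a_button (a joint): travel of that logger's button, m, 0 up
- docked_logger_b: grey data logger, a box 58 (own x) x 32 (y) x 45 (z) mm, 0.15 kg. Origin: centre of its underside; z up. On its top a 12 mm round recess with the button lies 14 mm from the centre toward -x, a dark display toward +x. Grip it by its two 32 mm wide end faces, 58 mm apart along x. Also already in the dock
- docked_logger_b_button (a joint): travel of that logger's button, m, 0 up
- dock: aluminium docking tray, 84 (x) x 144 (y) x 14 mm, fixed. Origin: centre of its underside. Three bays side by side along its y, 44 mm apart (centres at y = -44, 0, +44 mm); each takes one logger, long side along the dock's x. Bay floor 6 mm above the mat; ribs between bays reach 14 mm, front and back lips 12 mm. A bay is 40 mm wide and 66 mm long, 4 mm free all round a logger
- bay_plate: flat black contact plate with brass strips on the floor of the one bay without a logger, under the blanking cover at the start (50 x 26 x 1 mm, flush). Origin: centre of the bay floor, 6 mm above the mat; x and y parallel to the dock's. A docked logger's origin coincides with it, with the same x direction
- blank_cover: black blanking cover filling the bay without a logger at the start: a low base 58 (own x) x 32 (y) x 12 mm with an upright grip fin in its middle, 10 (x) x 24 (y) mm, from 12 to 41 mm above the underside. 0.06 kg, loose. Origin: centre of its underside
- stand: black block 50 x 40 mm, 50 mm tall, on a steel foot 84 x 64 mm, fixed. Origin: centre of its underside; a 12 mm square hole goes down its middle to 6 mm above the mat
- stand_hole (a point): centre of the mouth of the stand's hole, 50 mm above the mat
- pin_tool: upright pin tool, 104 mm long, 0.06 kg, in the stand's hole. Origin: the tip, at its lower end; z up along the tool. Steel pin 5 mm thick from 0 to 40 mm, a 22 mm round collar from 40 to 44 mm (its underside rests on the stand's top, so the tip is then 10 mm above the mat), a square 12 x 12 mm handle from 44 to 102 mm, sides parallel to its x and y
- pin_tool_tip (a point): the tip of the pin, same as the tool's origin
- ipa_bottle: bystander: spout bottle with blue cap behind the dock, 52 mm thick, 150 mm tall, origin centre of underside
- flux_bottle: bystander: spout bottle with red cap behind the stand, 48 mm thick, 132 mm tall, origin centre of underside
- solder_reel: bystander: black and white solder reel behind the loose logger, about 77 mm across, 42 mm tall, origin under its middle
There are look-alikes about, which are no part of the job. Leave any yellow look-alike of the blank_cover alone.

How it is judged:
By the outcome, as a careful person would: the job done as asked, in the order asked, and still so for the second after the job is handed in, with the robot touching nothing.
It also fails if it takes over 72 s, if anything falls off the work surface, if the arm or the gripper's body presses on something with over 40 N, if the wrist force passes 120 N, or if a joint passes its speed limit or range.

ROBOT

A 6-joint arm with a two-finger parallel gripper is mounted at the origin on a cart in front of the work surface, level with it; the furniture and walls round the work are solid. World frame = base frame: x ahead of the robot, y to its left, z up, the work surface at z = 0. Lengths are in m, angles in rad, forces in N, time in s.
With the tool pointing down it reaches from about 0.4 to 0.825 m from the base axis. Payload 7 kg.
Tool frame: the origin (TCP) lies between the finger pads, 19 mm behind the fingertips; this is the grasp point; x points along the fingers, z is the direction in which the jaws open and shut, and the axes are right-handed (so a half turn about x gives the same grasp; the last joint's range is limited). The gripper opens to 88 mm and grips with 3 to 60 N. Pads are 19 mm wide; open, the fingers measure 130 mm over their backs; the gripper's body (78 mm by 193 mm) begins 47 mm behind the grasp point.
Start: joints at [-0.834, 0.359, 0.012, 0, -1.224, -0.288], TCP at [0.293, -0.608, 0.245] pointing down, gripper open.
Joint ranges: [-3.07, 3.07], [-1.43, 2.12], [-1.02, 1.25], [-3.03, 1.67], [-3.05, -0], [-3.03, 3.03]. Speed limits (rad/s): [2.39, 2.39, 3.01, 3.14, 3.14, 3.14].

INTERFACE

Orientations are given as [roll, pitch, yaw] about the fixed x, y, z axes, in that order (R = Rz(yaw) Ry(pitch) Rx(roll)).
In Python, from station import get_state, grab_frame, job_done gives the robot as it stands. The module is installed in compiled form; this text tells all that it offers.
- The arm moves only by the shell command python3 -m crank 'ROWS' [FORCE]. ROWS is JSON, a list of rows, each a list of 7 numbers: the shift along the tool's x, y, z in m, then the turn, a rotation vector about the tool's x, y, z in rad, then the opening, from 0 (shut) to 1 (fully open). In form: [[x, y, z, wx, wy, wz, fingers], ...]. A call has 1 to 10 rows; each row is the pose to reach, as a shift and turn from the pose commanded when the call began, along the tool's axes at that moment; what a row does not reach only later rows make up. A row lasts 1/8 s, in which the tool goes at most 62.5 mm and 10.7 degrees, less where a joint would pass 70% of its speed; a pose out of reach is approached as far as the arm can. A call with a gripper value outside its range is refused whole. The fingers move at their own pace and stop on an object; FORCE is the grip in N (left out, the last holds). Time passes only in rows, so rows that repeat a pose let the fingers close. It gives the time, the measured TCP pose, the force and the opening at its end, in the units of the state.
- get_state(): the state, without advancing time (a new reading comes with each control period).
- grab_frame(name): name is "side" or "top"; returns a dict with "pixels" (420x560x3 uint8, red, green, blue), "vfov" (degrees; the focal length in pixels is half the picture's height over the tangent of half this angle, whatever the lens; pixels are square), "cx", "cy" (the principal point, pixels), "extrinsics" (4x4, takes a point from world to camera coordinates). Camera axes: x right, y up, looking along -z (the intrinsics and any distortion apply to the point x, -y, -z); pixel columns grow to the right and rows downward; lengths in m; the calibration is good to about 2 mm. A picture is of the moment at which its call begins. There is no depth.
- job_done(): hands the job in, once; it reports no verdict.
The state is a dict: "t": time; "q": joint angles; "qd": joint speeds; "joint_efforts": joint torques, N m; "eef_pos": TCP position; "ee_rot": TCP orientation; "force": force on the tool from outside, world axes, zero at the start; "moment": the same for the moment, N m; "width": finger opening in m.
Only numpy, scipy, OpenCV 4.12 (cv2) and the standard library are available. Lean on these libraries where they do the work, as an engineer would, in place of code of your own. Each camera call takes 0.05 s, during which the arm holds its last target.

## Working session

There is one attempt and no reset: what is moved stays moved. The work goes in short steps, Python scripts to look and compute and a shell command to move; the robot and the scene stay as the last step left them, time stands still between calls to the robot, and variables do not carry over. Pictures are saved under pics/ and viewed, and the job is handed in when it is done.

```bash
mkdir -p pics; python3 - <<'E'
from station import *
import cv2
s=get_state(); print(s)
for n in("side","top"):
    f=grab_frame(n); print(n,f["vfov"],f["cx"],f["cy"],f["extrinsics"].tolist() if hasattr(f["extrinsics"],'tolist') else f["extrinsics"],[k for k in f])
    cv2.imwrite(f"pics/{n}0.png",f["pixels"][:,:,::-1])
E
```

```text
{'t': 0.0, 'q': array([-8.33895620e-01,  3.59414174e-01,  1.10506581e-02, -3.37610257e-04,
       -1.22409942e+00, -2.88073357e-01]), 'qd': array([ 3.09830116e-04, -1.35027496e-05,  1.09016229e-03,  1.28286274e-03,
        5.10943951e-04, -1.28805828e-03]), 'joint_efforts': array([ 1.93058106e-03, -5.82721531e+01,  2.93064827e+01,  6.99710637e+00,
        7.12580950e-03, -1.54967652e-04]), 'eef_pos': array([ 0.29264617, -0.60775137,  0.24440371]), 'ee_rot': array([0.0999222 , 1.56909976, 2.1194309 ]), 'force': array([0.50173422, 0.79998934, 0.34465948]), 'moment': array([-0.03722093,  0.01247857,  0.01366315]), 'width': 0.08818524419953272}
side 47.9890631404989 277.8267233712263 213.5621394853674 [[0.984784957016952, -0.17322619260661248, 0.01383020708943382, -0.5812467477508834], [0.07792388073027096, 0.511324603811025, 0.855847543870655, -0.04828224942914291], [-0.15532693663706348, -0.8417480832960151, 0.5170432351577869, -1.1037307603164466], [0.0, 0.0, 0.0, 1.0]] ['pixels', 'vfov', 'cx', 'cy', 'extrinsics']
top 43.41963461606398 275.300580977267 205.60553203513516 [[-0.02486002903207118, -0.9996840337026721, -0.003716411774693655, -0.04054926825082603], [0.997113677169888, -0.025062538612925893, 0.07166717490609202, -0.5910642198055752], [-0.07173767320780178, -0.0019240369617302708, 0.9974216782908325, -1.1941724264957465], [0.0, 0.0, 0.0, 1.0]] ['pixels', 'vfov', 'cx', 'cy', 'extrinsics']
```

View pics/side0.png

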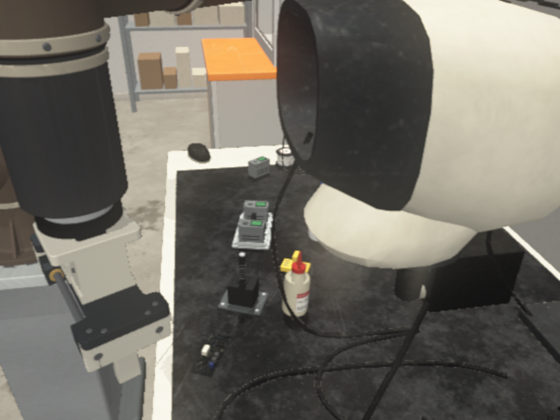

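View pics/top0.png

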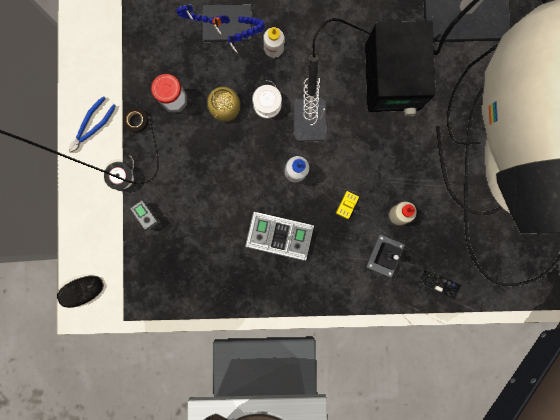

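```bash
cat > h.py <<'E'
import numpy as np, cv2
from station import *
def cam(n):
    f=grab_frame(n); H=f["pixels"].shape[0]
    fl=H/2/np.tan(np.radians(f["vfov"])/2)
    return f["pixels"],(fl,f["cx"],f["cy"],np.array(f["extrinsics"]))
def ray(c,u,v):
    fl,cx,cy,E=c; d=np.array([(u-cx)/fl,-(v-cy)/fl,-1.]); R=E[:3,:3]
    return -R.T@E[:3,3], R.T@d
def onz(c,u,v,z):
    o,d=ray(c,u,v); return o+d*(z-o[2])/d[2]
def proj(c,p):
    fl,cx,cy,E=c; q=E[:3,:3]@np.array(p)+E[:3,3]; return np.array([cx+fl*q[0]/-q[2],cy-fl*q[1]/-q[2]])
def crop(im,name,x0,y0,x1,y1,k):
    o=cv2.resize(im[y0:y1,x0:x1],None,fx=k,fy=k,interpolation=cv2.INTER_CUBIC); cv2.imwrite(f"pics/{name}.png",o[:,:,::-1])
E
python3 - <<'E'
from h import *
im,c=cam("top")
a=[im[y:y+75,x:x+95] for x,y in((235,200),(100,180),(345,220),(310,170))]
o=np.vstack([np.hstack(a[:2]),np.hstack(a[2:])])
crop(o,"t1",0,0,190,150,4)
im,c=cam("side")
crop(im,"s1",200,140,310,320,3)
E
```

```text
(no output)
```

View pics/t1.png

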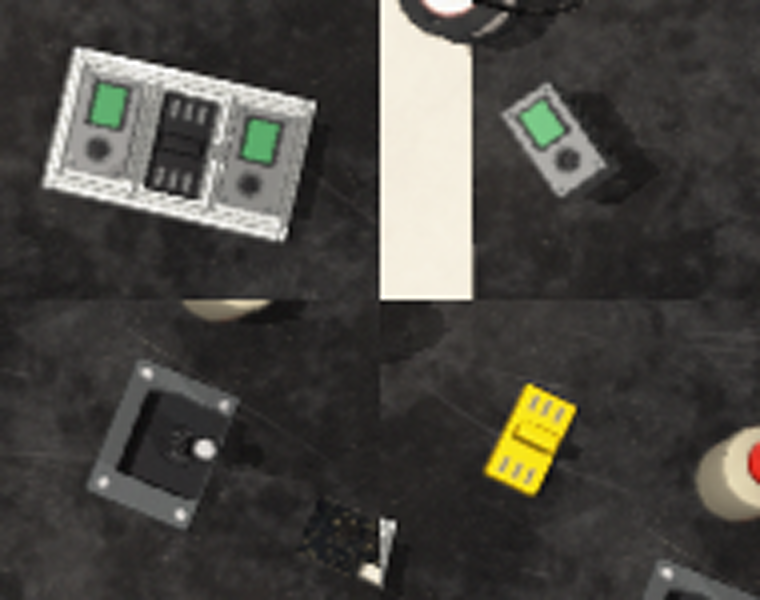

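View pics/s1.png

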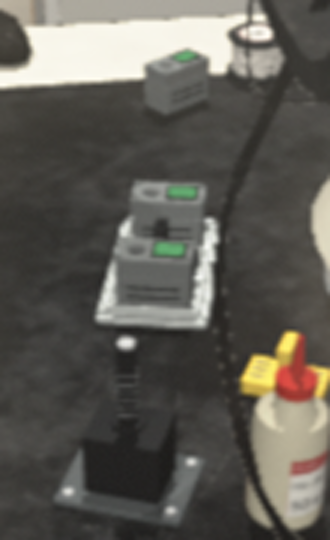

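```bash
python3 - <<'E'
from h import *
im,c=cam("top"); im2,c2=cam("side")
print("cam",ray(c,0,0)[0],ray(c2,0,0)[0], c[0],c2[0])
hsv=cv2.cvtColor(im,cv2.COLOR_RGB2HSV)
g=cv2.inRange(hsv,(50,70,60),(80,255,255))
k,l,st,ce=cv2.connectedComponentsWithStats(g)
for i in range(1,k):
    if st[i,4]>30: print("green top",ce[i],st[i,4],onz(c,*ce[i],.051),onz(c,*ce[i],.045))
hs2=cv2.cvtColor(im2,cv2.COLOR_RGB2HSV)
g=cv2.inRange(hs2,(50,70,60),(80,255,255))
k,l,st,ce=cv2.connectedComponentsWithStats(g)
for i in range(1,k):
    if st[i,4]>30: print("green side",ce[i],st[i,4],onz(c2,*ce[i],.051),onz(c2,*ce[i],.045))
# dock
m=cv2.inRange(hsv,(0,0,85),(179,40,255)); m[:195]=0;m[280:]=0;m[:,:230]=0;m[:,330:]=0
cs,_=cv2.findContours(cv2.morphologyEx(m,cv2.MORPH_CLOSE,np.ones((9,9))),cv2.RETR_EXTERNAL,cv2.CHAIN_APPROX_NONE)
q=max(cs,key=cv2.contourArea); r=cv2.minAreaRect(q); b=cv2.boxPoints(r)
P=np.array([onz(c,*x,.013) for x in b])[:,:2]; print("dock rect",b.round(1).tolist(),P.round(4).tolist(),P.mean(0))
e=np.diff(np.vstack([P,P[:1]]),axis=0); print(np.hypot(*e.T),np.degrees(np.arctan2(e[:,1],e[:,0])))
E
```

```text
cam [ 0.50268301 -0.05764766  1.23330267] [ 0.40472628 -1.00506251  0.62003753] 527.4436136779015 471.788901086012
green top [139.97260274 210.54794521] 73 [0.58422632 0.24903351 0.051     ] [0.58464014 0.25058987 0.045     ]
green top [261.61038961 225.90909091] 77 [ 0.54287765 -0.02355723  0.051     ] [ 0.54308163 -0.02338423  0.045     ]
green top [299.4375 234.7875] 80 [ 0.52090058 -0.10774298  0.051     ] [ 0.52099303 -0.10799721  0.045     ]
green side [260.03125 203.59375] 32 [ 0.54124119 -0.02634402  0.051     ] [ 0.54268062 -0.01602429  0.045     ]
green side [256.   222.55] 40 [ 0.52011636 -0.10990378  0.051     ] [ 0.52133305 -0.10046512  0.045     ]
dock rect [[244.39999389648438, 246.60000610351562], [252.60000610351562, 210.6999969482422], [313.8999938964844, 224.6999969482422], [305.6000061035156, 260.70001220703125]] [[0.4974, 0.0183], [0.58, -0.0025], [0.5439, -0.1433], [0.4617, -0.1219]] [ 0.52072924 -0.06234148]
[0.08517582 0.14541622 0.08497795 0.14471739] [ -14.14340611 -104.35709638  165.385815     75.72134936]
```

```bash
cat >> h.py <<'E'
from scipy.spatial.transform import Rotation as Rn
def toolR(s): return Rn.from_euler('xyz',s["ee_rot"])
def plan(p,jaw_deg,flip=None):
    """shift & rotvec from the current pose to TCP p, pointing down, jaw axis (tool z) at jaw_deg in world xy (mod 180: nearest)"""
    s=get_state(); R0=toolR(s); out=[]
    for k in (0,180):
        a=np.radians(jaw_deg+k); x=np.array([0,0,-1.]); z=np.array([np.cos(a),np.sin(a),0]); y=np.cross(z,x)
        Rt=Rn.from_matrix(np.c_[x,y,z]); out.append((R0.inv()*Rt).as_rotvec())
    out.sort(key=np.linalg.norm)
    i=flip or 0
    d=R0.inv().apply(np.array(p)-s["eef_pos"])
    M=R0.as_matrix()
    print("t",round(s["t"],2),"pos",s["eef_pos"].round(4),"jaw deg",np.degrees(np.arctan2(M[1,2],M[0,2])).round(2),"tilt",np.degrees(np.arccos(-M[2,0])).round(2),"q6",s["q"][5].round(3),"w",round(float(s["width"]),4),"F",s["force"].round(1))
    print("shift",d.round(4),"turn",out[i].round(4),"alt",out[1-i].round(3)," tool axes in world:",M.round(2).tolist())
E
python3 - <<'E'
from h import *
im,c=cam("top")
cr=im[195:235,125:162]; gr=cv2.cvtColor(im,cv2.COLOR_RGB2GRAY); hsv=cv2.cvtColor(im,cv2.COLOR_RGB2HSV)
# logger mask: bright grey or green
m=((gr>75)).astype(np.uint8)*255; m[:,:126]=0; m[:197]=0; m[236:]=0; m[:,165:]=0
m=cv2.morphologyEx(m,cv2.MORPH_CLOSE,np.ones((7,7)))
cs,_=cv2.findContours(m,cv2.RETR_EXTERNAL,cv2.CHAIN_APPROX_NONE); q=max(cs,key=cv2.contourArea)
r=cv2.minAreaRect(q); b=cv2.boxPoints(r); P=np.array([onz(c,*x,.045) for x in b])[:,:2]
e=np.diff(np.vstack([P,P[:1]]),axis=0)
print("logger",b.round(1).tolist(),P.mean(0),np.hypot(*e.T),np.degrees(np.arctan2(e[:,1],e[:,0])))
# dark holes
def hole(x0,y0,x1,y1,z):
    w=np.clip(95-gr[y0:y1,x0:x1].astype(float),0,None); yy,xx=np.mgrid[y0:y1,x0:x1]; u,v=(w*xx).sum()/w.sum(),(w*yy).sum()/w.sum(); print("hole",u,v,onz(c,u,v,z))
hole(142,215,152,225,.043);hole(255,232,266,242,.049);hole(292,241,304,251,.049)
print(gr[232:242,253:268])
for n,z in (("a",.051),):pass
# tool/stand
hs=hsv
w=cv2.inRange(hsv,(0,0,150),(179,60,255)); w[:]=np.where(np.add.outer(np.abs(np.arange(420)-257)<10,np.zeros(560,bool))&(np.abs(np.arange(560)-396)<8),w,0)
k,l,st,ce=cv2.connectedComponentsWithStats(w)
for i in range(1,k): print("tooltop",ce[i],st[i],onz(c,*ce[i],.112))
plan((.5207,-.0623,.15),-14.5)
crop(im,"st",355,225,425,290,8)
im2,c2=cam("side"); crop(im2,"st2",205,240,285,330,6)
E
```

```text
logger [[128.89999389648438, 208.5], [141.5, 199.5], [156.6999969482422, 220.8000030517578], [144.10000610351562, 229.8000030517578]] [0.57527326 0.24425396] [0.03470152 0.05968147 0.03459773 0.05961433] [ -55.47555546 -145.27388781  124.41249851   34.8261587 ]
hole 146.30267558528428 219.5 [0.56414228 0.23692215 0.043     ]
hole 259.27649006622516 236.73344370860926 [ 0.51882002 -0.0177102   0.049     ]
hole 297.27671232876713 245.5027397260274 [ 0.49710697 -0.10231873  0.049     ]
[[155 158 159 158 154 155 153 154 147 115  99  81  96 155 149]
 [159 159 159 159 158 157 149 152 158 155 153 154 153 158 146]
 [158 158 159 155 133 115 105 122 132 153 159 158 159 155 133]
 [158 159 158 139  92  63  72  70  95 136 158 158 159 152 125]
 [159 160 154 125  75  65  56  55  69 116 147 159 158 148  99]
 [159 159 154 122  78  64  58  53  60  97 145 158 158 148 107]
 [160 159 155 123  76  70  58  53  68 119 151 159 158 150 102]
 [158 160 159 149 111  90  73  82 127 140 157 158 154 128 124]
 [133 159 159 159 151 128 114 125 141 157 159 155 137 109 147]
 [139 160 159 159 158 156 155 156 158 156 144 143 134 109 154]]
tooltop [395.75  256.625] [394 255   5   4  16] [ 0.468783   -0.30745704  0.112     ]
t 0.35 pos [ 0.2928 -0.6081  0.2451] jaw deg 115.71 tilt 0.02 q6 -0.288 w 0.0876 F [-0.5 -0.2 -0.5]
shift [ 0.0953 -0.4421  0.3928] turn [-8.69e-01  4.00e-04  1.00e-04] alt [ 2.273e+00  0.000e+00 -1.000e-03]  tool axes in world: [[-0.0, -0.9, -0.43], [0.0, -0.43, 0.9], [-1.0, 0.0, 0.0]]
```

View pics/st.png

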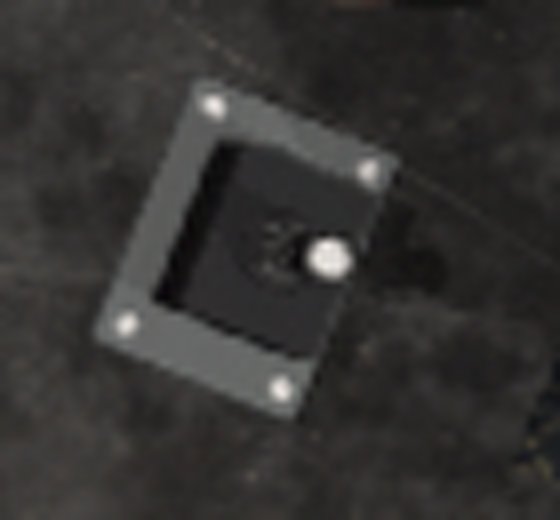

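View pics/st2.png

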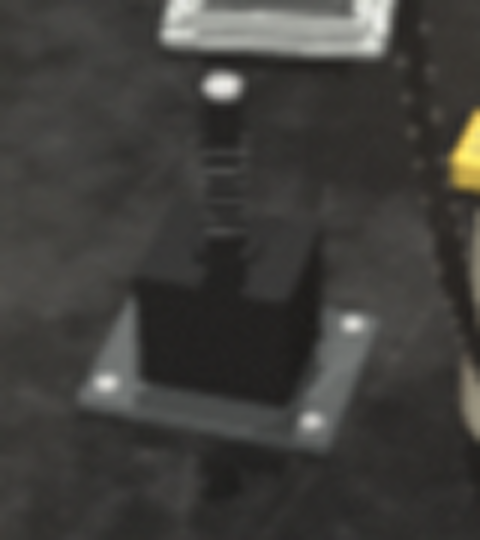

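```bash
python3 - <<'E'
from h import *
im,c=cam("top"); im2,c2=cam("side")
hsv=cv2.cvtColor(im,cv2.COLOR_RGB2HSV)
b=cv2.inRange(hsv,(105,120,60),(130,255,255)); b[:140]=0;b[200:]=0;b[:,:270]=0;b[:,320:]=0
ys,xs=np.nonzero(b); print("ipa cap px",xs.mean(),ys.mean(),[onz(c,xs.mean(),ys.mean(),z).round(3) for z in(.12,.14)])
# flux red
b=cv2.inRange(hsv,(0,120,60),(8,255,255)); b[:190]=0;b[230:]=0;b[:,:380]=0;b[:,430:]=0
ys,xs=np.nonzero(b); print("flux",xs.mean(),ys.mean(),onz(c,xs.mean(),ys.mean(),.115).round(3))
print("reel",onz(c,118,176,.042).round(3))
sc=[(381.6,238.1),(401,246.5),(390.1,273.4),(370.8,265.4)]
P=np.array([onz(c,*p,.006) for p in sc])[:,:2]; print("stand",P.mean(0),np.degrees(np.arctan2(*(P[0]-P[3])[::-1])),np.hypot(*(P[0]-P[3])),np.hypot(*(P[0]-P[1])),np.degrees(np.arctan2(*(P[0]-P[1])[::-1])))
# side view screws + tool top
s2=[(205+106/6,240+382/6),(205+352/6,240+323/6),(205+312/6,240+420/6)]
print([onz(c2,*p,.006).round(4).tolist() for p in s2]); print("tooltop side",onz(c2,205+222/6,240+86/6,.112))
crop(im,"ipa",270,140,330,200,8); crop(im,"reel",90,150,180,240,6)
E
```

```text
ipa cap px 298.3037037037037 165.2074074074074 [array([ 0.668, -0.107,  0.12 ]), array([ 0.665, -0.106,  0.14 ])]
flux 408.007299270073 210.12408759124088 [ 0.566 -0.337  0.115]
reel [0.665 0.301 0.042]
stand [ 0.46799106 -0.30832   ] -23.741693730347034 0.06811646114885965 0.04870078193012007 65.05353018311575
[[0.4275, -0.317, 0.006], [0.5089, -0.3013, 0.006], [0.4898, -0.3447, 0.006]]
tooltop side [ 0.46806231 -0.30939411  0.112     ]
```

View pics/ipa.png

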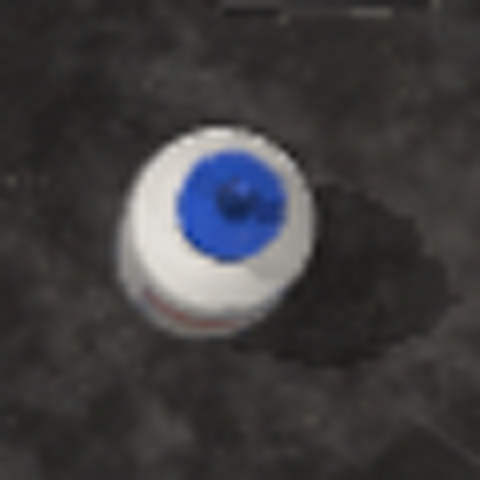

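View pics/reel.png

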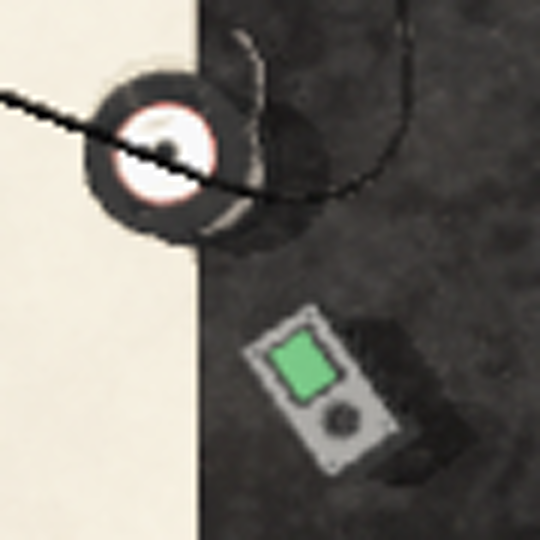

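```bash
python3 -m crank '[[0.03,-0.442,0.393,-0.869,0,0,1],[0.03,-0.442,0.393,-0.869,0,0,1],[0.03,-0.442,0.393,-0.869,0,0,1],[0.03,-0.442,0.393,-0.869,0,0,1],[0.03,-0.442,0.393,-0.869,0,0,1],[0.03,-0.442,0.393,-0.869,0,0,1],[0.03,-0.442,0.393,-0.869,0,0,1],[0.03,-0.442,0.393,-0.869,0,0,1],[0.03,-0.442,0.393,-0.869,0,0,1],[0.03,-0.442,0.393,-0.869,0,0,1]]' 20
python3 - <<'E'
from h import *
plan((.521,-.063,.08),-14.5)
E
```

```text
t: 1.75
eef_pos: [0.5214, -0.0595, 0.2155]
ee_rot: [-2.58, 1.57, 0.311]
force: [0.5, -0.8, 0.5]
width: 0.0878
t 1.75 pos [ 0.5214 -0.0595  0.2155] jaw deg 165.65 tilt 0.04 q6 -0.511 w 0.0878 F [ 0.5 -0.8  0.5]
shift [ 0.1355  0.0035 -0.0004] turn [ 0.0025 -0.0006  0.0004] alt [-3.139e+00 -1.000e-03 -1.000e-03]  tool axes in world: [[0.0, -0.25, -0.97], [0.0, -0.97, 0.25], [-1.0, -0.0, -0.0]]
```

```bash
python3 -m crank '[[0.06,0,0,0,0,0,1],[0.12,0,0,0,0,0,1],[0.13,0,0,0,0,0,1],[0.13,0,0,0,0,0,1]]'
python3 - <<'E'
from h import *
plan((.521,-.063,.043),-14.5)
im,c=cam("side"); cv2.imwrite("pics/s2.png",im[:,:,::-1]); crop(im,"s2c",200,170,320,270,6)
im,c=cam("top"); crop(im,"t2c",200,130,360,290,4)
E
```

```text
t: 2.25
eef_pos: [0.5212, -0.0624, 0.0862]
ee_rot: [1.823, 1.57, -1.571]
force: [0.8, 0.1, 0.9]
width: 0.0877
t 2.25 pos [ 0.5212 -0.0624  0.0862] jaw deg 165.53 tilt 0.03 q6 -0.508 w 0.0877 F [0.8 0.1 0.9]
shift [0.0432 0.0006 0.0001] turn [ 0.0005 -0.0001 -0.0006] alt [-3.141e+00  1.000e-03 -0.000e+00]  tool axes in world: [[-0.0, -0.25, -0.97], [-0.0, -0.97, 0.25], [-1.0, 0.0, -0.0]]
```

View pics/s2c.png

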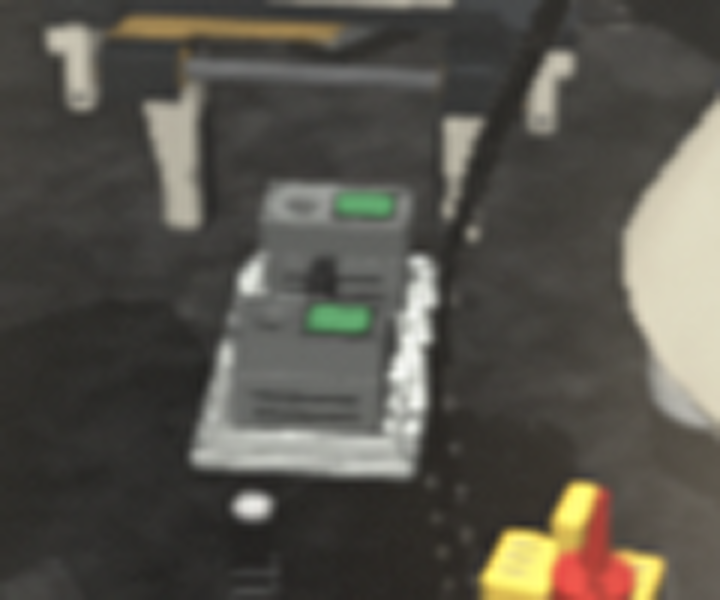

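View pics/t2c.png

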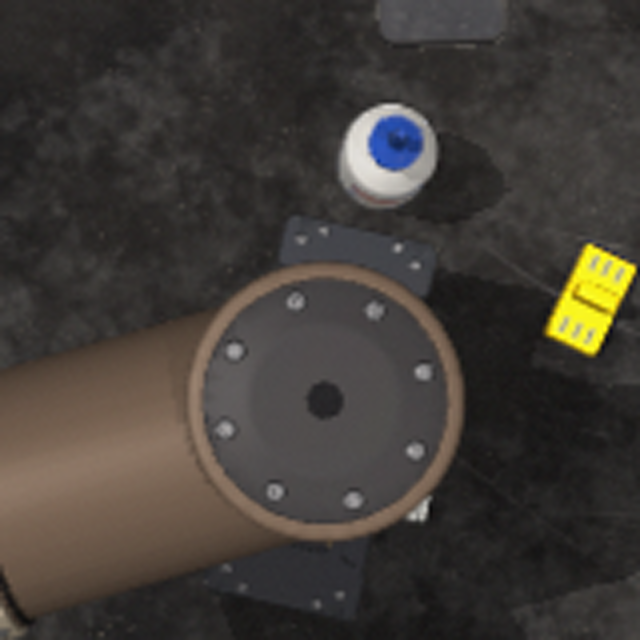

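```bash
python3 - <<'E'
from h import *
im,c=cam("side"); s=get_state(); R=toolR(s)
for w in (-.055,.055):
  for y in (-.0095,0.0095):
    u=proj(c,s["eef_pos"]+R.apply([.019,y,w])); print(w,y,((u-[200,170])*6).round(0))
# fin top by prediction
for p in ((.521,-.063,.047),): print(((proj(c,p)-[200,170])*6).round())
E
```

```text
-0.055 -0.0095 [468. 206.]
-0.055 0.0095 [464. 231.]
0.055 -0.0095 [188. 192.]
0.055 0.0095 [180. 217.]
[322. 261.]
```

```bash
python3 -m crank '[[0.03,0,0,0,0,0,1],[0.043,0,0,0,0,0,1],[0.043,0,0,0,0,0,0],[0.043,0,0,0,0,0,0],[0.043,0,0,0,0,0,0],[0.043,0,0,0,0,0,0],[0.043,0,0,0,0,0,0],[0.043,0,0,0,0,0,0]]' 20
python3 - <<'E'
from h import *
plan((.521,-.063,.043),-14.5)
E
```

```text
t: 3.4
eef_pos: [0.5206, -0.0623, 0.0424]
ee_rot: [-2.661, 1.571, 0.228]
force: [-0.1, -0.5, -0.3]
width: 0.0332
t 3.4 pos [ 0.5206 -0.0623  0.0424] jaw deg 165.5 tilt 0.01 q6 -0.508 w 0.0332 F [-0.1 -0.5 -0.3]
shift [-0.0006  0.0006 -0.0006] turn [ 0.0001 -0.0001  0.    ] alt [-3.142 -0.    -0.   ]  tool axes in world: [[0.0, -0.25, -0.97], [0.0, -0.97, 0.25], [-1.0, -0.0, -0.0]]
```

```bash
python3 -m crank '[[0,0,0,0,0,0,0],[0,0,0,0,0,0,0],[0,0,0,0,0,0,0],[0,0,0,0,0,0,0]]' 20; python3 -m crank '[[-0.03,0,0,0,0,0,0],[-0.09,0,0,0,0,0,0],[-0.12,0,0,0,0,0,0],[-0.12,0,0,0,0,0,0]]'
python3 - <<'E'
from h import *
plan((.51,.10,.045),-14.5)
im,c=cam("side"); crop(im,"s3c",200,140,320,250,6)
E
```

```text
t: 3.9
eef_pos: [0.5205, -0.0623, 0.0423]
ee_rot: [0.345, 1.571, -3.05]
force: [-0.2, 0.3, 0.6]
width: 0.0096
t: 4.4
eef_pos: [0.5221, -0.062, 0.1651]
ee_rot: [-2.701, 1.565, 0.188]
force: [-0.5, 0.8, -1.0]
width: 0.0098
t 4.4 pos [ 0.5221 -0.062   0.1651] jaw deg 165.52 tilt 0.32 q6 -0.508 w 0.0098 F [-0.5  0.8 -1. ]
shift [ 0.1202 -0.1536  0.0528] turn [ 0.0004 -0.005   0.0024] alt [-3.141 -0.004 -0.008]  tool axes in world: [[0.01, -0.25, -0.97], [0.0, -0.97, 0.25], [-1.0, -0.0, -0.0]]
```

View pics/s3c.png

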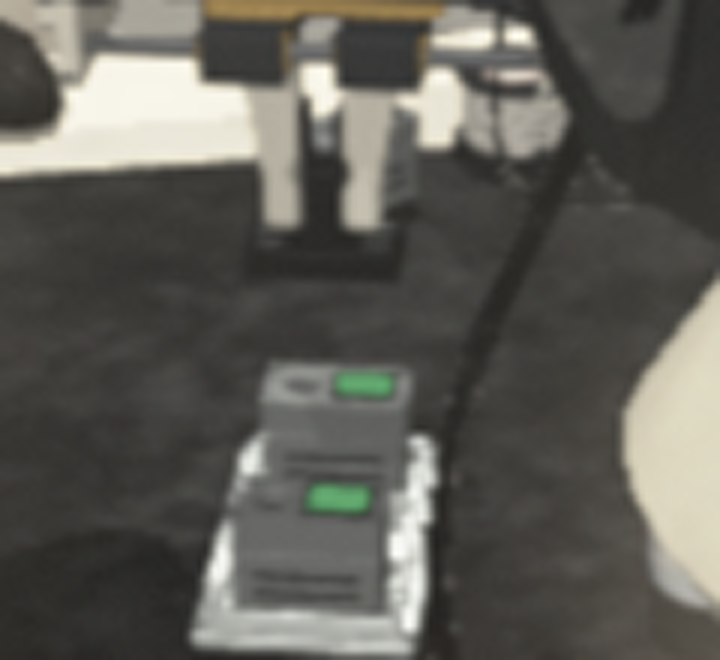

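```bash
python3 -m crank '[[0,-0.06,0.02,0,0,0,0],[0,-0.11,0.045,0,0,0,0],[0.03,-0.152,0.062,0,0,0,0],[0.08,-0.152,0.062,0,0,0,0],[0.11,-0.152,0.062,0,0,0,0],[0.12,-0.152,0.062,0,0,0,0],[0.124,-0.152,0.062,0,0,0,0],[0.124,-0.152,0.062,0,0,0,0]]'
python3 - <<'E'
from h import *
plan((.50,.10,.0363),-14.5)
E
```

```text
t: 5.45
eef_pos: [0.499, 0.1004, 0.0389]
ee_rot: [-2.459, 1.57, 0.429]
force: [0.2, -0.2, -0.3]
width: 0.0099
t 5.45 pos [0.499  0.1004 0.0389] jaw deg 165.49 tilt 0.04 q6 -0.838 w 0.0099 F [ 0.2 -0.2 -0.3]
shift [ 0.0026  0.0002 -0.0011] turn [-0.0001 -0.0006  0.0005] alt [3.141e+00 1.000e-03 1.000e-03]  tool axes in world: [[0.0, -0.25, -0.97], [0.0, -0.97, 0.25], [-1.0, -0.0, -0.0]]
```

```bash
python3 -m crank '[[0.001,0,0,0,0,0,0],[0.002,0,0,0,0,0,0],[0.0025,0,0,0,0,0,0]]'
python3 -m crank '[[0,0,0,0,0,0,0.3],[0,0,0,0,0,0,0.6],[0,0,0,0,0,0,0.6],[0,0,0,0,0,0,0.6],[-0.05,0,0,0,0,0,0.6],[-0.11,0,0,0,0,0,0.6],[-0.14,0,0,0,0,0,0.8],[-0.14,0,0,0,0,0,0.8]]'
python3 - <<'E'
from h import *
plan((.5755,.2445,.14),34.4)
im,c=cam("side"); crop(im,"s4c",200,100,320,250,4);cv2.imwrite("pics/s4.png",im[:,:,::-1])
E
```

```text
t: 5.82
eef_pos: [0.4988, 0.1005, 0.0363]
ee_rot: [-2.334, 1.57, 0.554]
force: [-3.1, 0.5, 9.1]
width: 0.0101
t: 6.82
eef_pos: [0.4999, 0.1011, 0.1787]
ee_rot: [-2.377, 1.565, 0.512]
force: [-0.1, -0.0, -1.0]
width: 0.0667
t 6.83 pos [0.4999 0.1011 0.1787] jaw deg 165.52 tilt 0.32 q6 -0.838 w 0.0667 F [-0.1 -0.  -1. ]
shift [ 0.0394 -0.1576 -0.0372] turn [-0.8531 -0.0055  0.0019] alt [2.288e+00 2.000e-03 7.000e-03]  tool axes in world: [[0.0, -0.25, -0.97], [0.0, -0.97, 0.25], [-1.0, -0.0, -0.0]]
```

View pics/s4c.png

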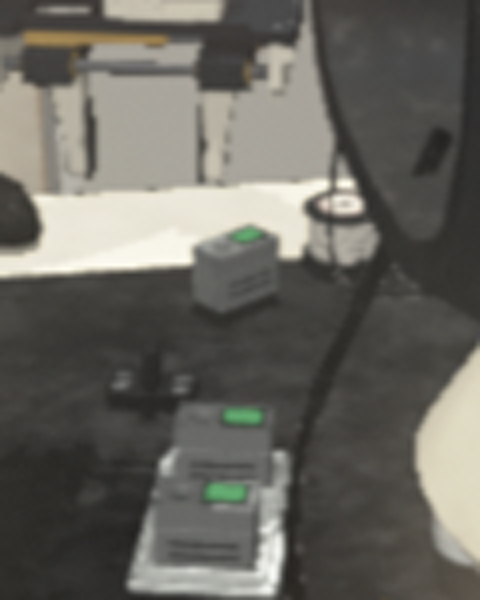

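```bash
python3 -m crank '[[0,-0.05,-0.01,-0.18,0,0,0.8],[0.01,-0.1,-0.025,-0.36,0,0,0.8],[0.02,-0.1575,-0.0372,-0.53,0,0,0.8],[0.037,-0.1575,-0.0372,-0.70,0,0,0.8],[0.037,-0.1575,-0.0372,-0.853,0,0,0.8],[0.037,-0.1575,-0.0372,-0.853,0,0,0.8],[0.05,-0.1575,-0.0372,-0.853,0,0,0.8],[0.05,-0.1575,-0.0372,-0.853,0,0,0.8]]'
python3 - <<'E'
from h import *
plan((.5755,.2445,.031),34.4)
E
```

```text
t: 7.88
eef_pos: [0.5731, 0.2429, 0.1242]
ee_rot: [-0.055, 1.568, -2.599]
force: [0.5, -0.2, -0.2]
width: 0.0697
t 7.88 pos [0.5731 0.2429 0.1242] jaw deg -145.76 tilt 0.15 q6 -0.116 w 0.0697 F [ 0.5 -0.2 -0.2]
shift [ 0.0932 -0.     -0.0031] turn [-0.0028  0.0026  0.0001] alt [ 3.139  0.    -0.004]  tool axes in world: [[-0.0, 0.56, -0.83], [-0.0, -0.83, -0.56], [-1.0, -0.0, 0.0]]
```

```bash
python3 -m crank '[[0.04,0,-0.002,0,0,0,0.8],[0.08,0,-0.002,0,0,0,0.8],[0.093,0,-0.002,0,0,0,0.8],[0.093,0,-0.002,0,0,0,0.8]]'
python3 - <<'E'
from h import *
plan((.5755,.2445,.031),34.4)
im,c=cam("side"); crop(im,"s5c",210,120,320,220,6)
im,c=cam("top"); crop(im,"t5c",80,140,260,290,4)
E
```

```text
t: 8.38
eef_pos: [0.5742, 0.2434, 0.0319]
ee_rot: [0.062, 1.566, -2.481]
force: [-3.7, -2.0, 0.3]
width: 0.0707
t 8.38 pos [0.5742 0.2434 0.0319] jaw deg -145.69 tilt 0.25 q6 -0.114 w 0.0707 F [-3.7 -2.   0.3]
shift [ 0.0009 -0.0002 -0.0017] turn [-0.0016  0.0044 -0.0003] alt [ 3.14  -0.    -0.007]  tool axes in world: [[-0.0, 0.56, -0.83], [-0.0, -0.83, -0.56], [-1.0, 0.0, 0.0]]
```

View pics/s5c.png

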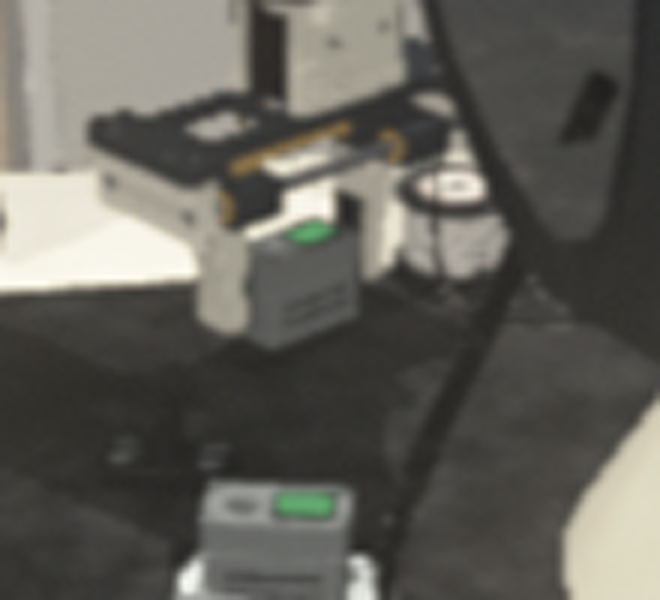

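View pics/t5c.png

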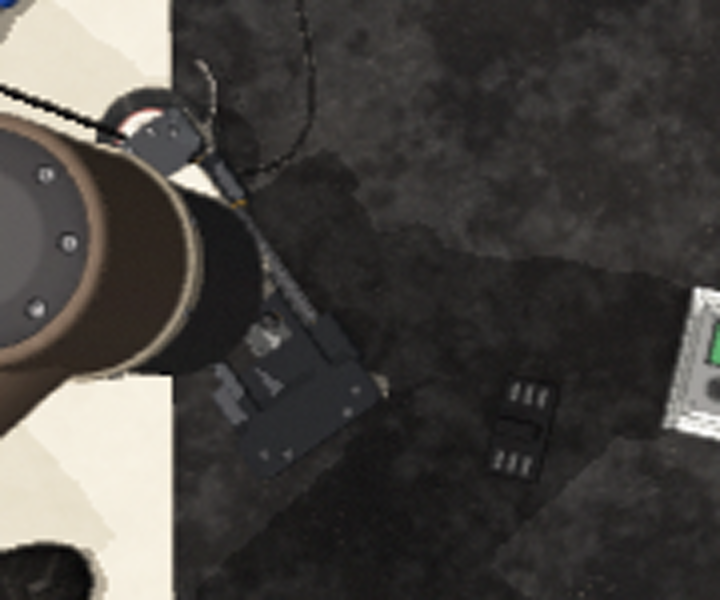

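```bash
python3 -m crank '[[0,0,0,0,0,0,0.8]]'
python3 - <<'E'
from h import *
s=get_state(); print(s["force"],s["moment"])
plan((.5755,.2445,.031),34.4)
im,c=cam("side"); R=toolR(s)
for w in (-.0353,.0353,-.056,.056):
  for y in (-.0095,0.0095):
    u=proj(c,s["eef_pos"]+R.apply([.019,y,w])); print(w,y,((u-[210,120])*6).round(0))
crop(im,"s6c",235,135,315,185,9)
E
```

```text
t: 8.6
eef_pos: [0.5749, 0.244, 0.0336]
ee_rot: [-0.049, 1.569, -2.591]
force: [-4.8, -3.8, -0.8]
width: 0.0704
[-4.80167435 -3.80498273 -0.75913122] [-0.95883509  1.56988408 -0.00527419]
t 8.6 pos [0.5749 0.244  0.0336] jaw deg -145.68 tilt 0.08 q6 -0.114 w 0.0704 F [-4.8 -3.8 -0.8]
shift [ 0.0026 -0.0001 -0.0008] turn [-0.0013  0.0014  0.0001] alt [ 3.14e+00  0.00e+00 -2.00e-03]  tool axes in world: [[-0.0, 0.56, -0.83], [-0.0, -0.83, -0.56], [-1.0, -0.0, 0.0]]
-0.0353 -0.0095 [330. 262.]
-0.0353 0.0095 [356. 274.]
0.0353 -0.0095 [224. 304.]
0.0353 0.0095 [250. 317.]
-0.056 -0.0095 [360. 251.]
-0.056 0.0095 [386. 262.]
0.056 -0.0095 [191. 317.]
0.056 0.0095 [217. 330.]
```

View pics/s6c.png

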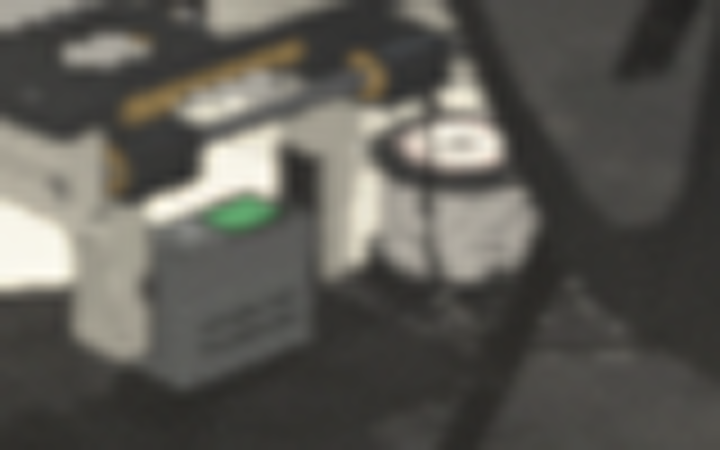

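```bash
python3 -m crank '[[0,0,0.003,0,0,0,0.8],[0,0,0.004,0,0,0,0.8],[0,0,0.004,0,0,0,0.8]]'
python3 - <<'E'
from h import *
s=get_state(); print(s["force"],s["moment"])
plan((.5755,.2445,.031),34.4)
im,c=cam("side")
crop(im,"s7c",235,135,315,185,9)
E
```

```text
t: 9.02
eef_pos: [0.573, 0.243, 0.0337]
ee_rot: [-3.102, 1.569, 0.639]
force: [0.7, -0.0, 0.0]
width: 0.0699
[ 0.6959017  -0.00892408  0.0029111 ] [ 0.0185554   0.13000408 -0.01188982]
t 9.03 pos [0.573  0.243  0.0337] jaw deg -145.61 tilt 0.11 q6 -0.114 w 0.0699 F [ 0.7 -0.   0. ]
shift [ 0.0027  0.0002 -0.0029] turn [-0.0002 -0.0019  0.0001] alt [3.141e+00 0.000e+00 3.000e-03]  tool axes in world: [[0.0, 0.56, -0.83], [0.0, -0.83, -0.56], [-1.0, -0.0, -0.0]]
```

View pics/s7c.png

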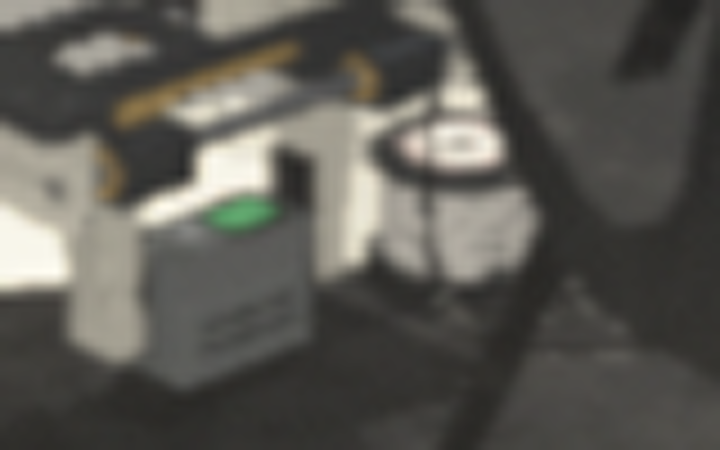

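```bash
python3 -m crank '[[0,0,0,0,0,0,0],[0,0,0,0,0,0,0],[0,0,0,0,0,0,0],[0,0,0,0,0,0,0],[0,0,0,0,0,0,0]]' 25
python3 - <<'E'
from h import *
plan((.5755,.2445,.031),34.4)
E
python3 -m crank '[[-0.02,0,0,0,0,0,0],[-0.06,0,0.01,0,0,0,0],[-0.1,0,0.01,0,0,0,0],[-0.1,0,0.01,0,0,0,0]]' 25
python3 - <<'E'
from h import *
plan((.521,-.063,.14),-14.5)
im,c=cam("side"); crop(im,"s8c",210,80,320,200,6)
E
```

```text
t: 9.7
eef_pos: [0.5727, 0.2427, 0.0331]
ee_rot: [3.111, 1.57, 0.57]
force: [0.8, 0.8, 1.9]
width: 0.0577
t 9.7 pos [0.5727 0.2427 0.0331] jaw deg -145.61 tilt 0.04 q6 -0.114 w 0.0577 F [0.8 0.8 1.9]
shift [ 0.0021  0.0001 -0.0033] turn [-0.0003 -0.0008 -0.    ] alt [ 3.141e+00 -0.000e+00  1.000e-03]  tool axes in world: [[0.0, 0.56, -0.83], [0.0, -0.83, -0.56], [-1.0, 0.0, -0.0]]
t: 10.2
eef_pos: [0.5651, 0.2374, 0.136]
ee_rot: [-3.109, 1.566, 0.633]
force: [0.5, 0.5, -1.8]
width: 0.058
t 10.2 pos [0.5651 0.2374 0.136 ] jaw deg -145.61 tilt 0.26 q6 -0.116 w 0.058 F [ 0.5  0.5 -1.8]
shift [-0.005   0.223   0.2061] turn [ 0.8533 -0.0043  0.0021] alt [-2.288 -0.003 -0.005]  tool axes in world: [[0.0, 0.56, -0.83], [0.0, -0.83, -0.56], [-1.0, -0.0, -0.0]]
```

View pics/s8c.png

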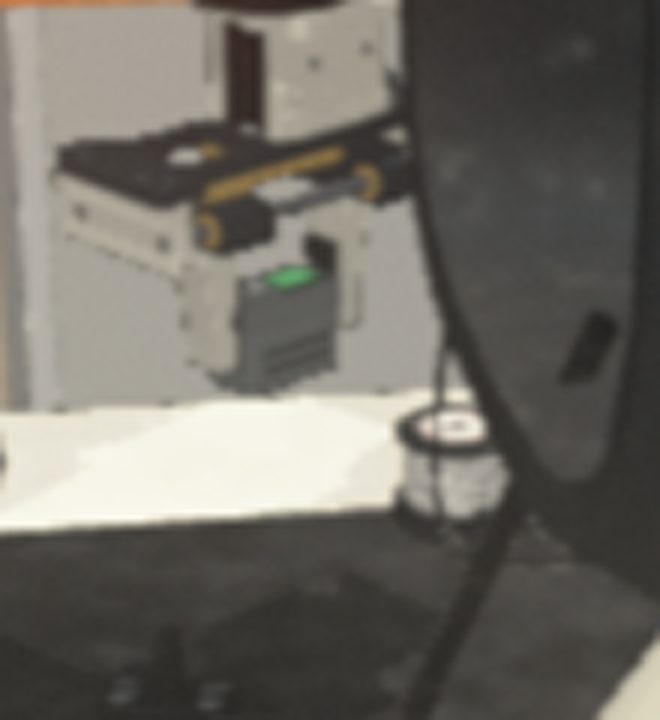

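```bash
python3 -m crank '[[-0.02,0.045,0.041,0.17,0,0,0],[-0.02,0.09,0.082,0.34,0,0,0],[-0.02,0.134,0.124,0.51,0,0,0],[-0.02,0.178,0.165,0.68,0,0,0],[-0.005,0.21,0.195,0.853,0,0,0],[-0.005,0.223,0.206,0.853,0,0,0],[-0.005,0.223,0.206,0.853,0,0,0],[-0.005,0.223,0.206,0.853,0,0,0]]' 25
python3 - <<'E'
from h import *
plan((.521,-.063,.085),-14.5)
im,c=cam("side"); crop(im,"s9c",200,130,320,250,6)
E
```

```text
t: 11.25
eef_pos: [0.5202, -0.063, 0.1376]
ee_rot: [0.292, 1.57, -3.101]
force: [-0.2, 0.3, -1.0]
width: 0.0579
t 11.25 pos [ 0.5202 -0.063   0.1376] jaw deg 165.58 tilt 0.03 q6 -0.506 w 0.0579 F [-0.2  0.3 -1. ]
shift [ 0.0526 -0.0002 -0.0008] turn [ 0.0015  0.0004 -0.0001] alt [-3.14e+00  0.00e+00  1.00e-03]  tool axes in world: [[-0.0, -0.25, -0.97], [-0.0, -0.97, 0.25], [-1.0, 0.0, 0.0]]
```

View pics/s9c.png

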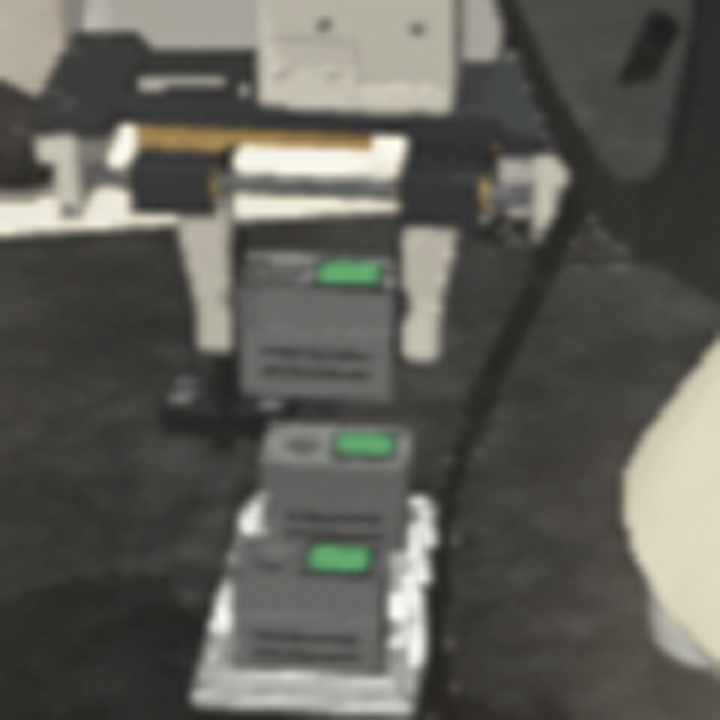

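```bash
python3 -m crank '[[0.04,0,-0.0005,0,0,0,0],[0.07,0,-0.0005,0,0,0,0],[0.085,0,-0.0005,0,0,0,0],[0.092,0,-0.0005,0,0,0,0],[0.092,0,-0.0005,0,0,0,0]]' 25
python3 - <<'E'
from h import *
plan((.521,-.063,.039),-14.5)
E
```

```text
t: 11.92
eef_pos: [0.5209, -0.0634, 0.0461]
ee_rot: [3.124, 1.571, -0.27]
force: [0.4, -0.3, -0.8]
width: 0.0578
t 11.93 pos [ 0.5209 -0.0634  0.0461] jaw deg 165.54 tilt 0.01 q6 -0.506 w 0.0578 F [ 0.4 -0.3 -0.8]
shift [ 0.0071 -0.0004 -0.    ] turn [ 0.0007 -0.0002 -0.    ] alt [-3.141  0.    -0.   ]  tool axes in world: [[0.0, -0.25, -0.97], [-0.0, -0.97, 0.25], [-1.0, 0.0, -0.0]]
```

```bash
python3 -m crank '[[0.004,0,0,0,0,0,0],[0.006,0,0,0,0,0,0],[0.0075,0,0,0,0,0,0],[0.0075,0,0,0,0,0,0]]' 25
python3 - <<'E'
from h import *
plan((.521,-.063,.039),-14.5)
im,c=cam("side"); crop(im,"s10c",200,150,320,250,6)
E
```

```text
t: 12.42
eef_pos: [0.5207, -0.0637, 0.039]
ee_rot: [-2.855, 1.57, 0.034]
force: [-1.4, 1.4, 4.2]
width: 0.0578
t 12.43 pos [ 0.5207 -0.0637  0.039 ] jaw deg 165.51 tilt 0.04 q6 -0.506 w 0.0578 F [-1.4  1.4  4.2]
shift [ 0.     -0.0007 -0.0001] turn [ 0.0003 -0.0007  0.0002] alt [-3.141e+00 -0.000e+00 -1.000e-03]  tool axes in world: [[0.0, -0.25, -0.97], [0.0, -0.97, 0.25], [-1.0, -0.0, -0.0]]
```

View pics/s10c.png

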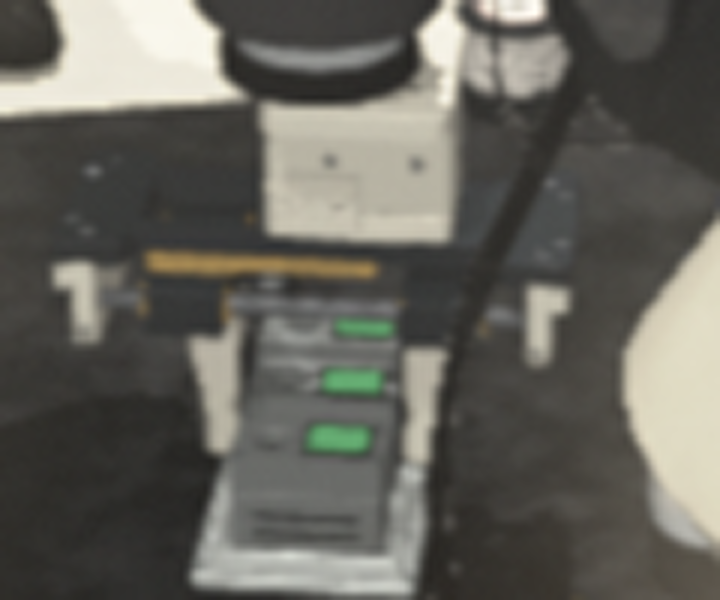

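```bash
python3 -m crank '[[0,0,0,0,0,0,0.8],[0,0,0,0,0,0,0.8],[0,0,0,0,0,0,0.8],[-0.03,0,0,0,0,0,0.8],[-0.09,0,0,0,0,0,0.8],[-0.15,0,0,0,0,0,0.8],[-0.18,0,0,0,0,0,0.8],[-0.18,0,0,0,0,0,0.8]]' 25
python3 - <<'E'
from h import *
plan((.468,-.308,.2),-24.3); plan((.468,-.308,.2),65.7)
E
```

```text
t: 13.48
eef_pos: [0.5219, -0.0635, 0.2213]
ee_rot: [-2.719, 1.565, 0.17]
force: [0.3, 0.0, -0.3]
width: 0.07
t 13.47 pos [ 0.5219 -0.0635  0.2213] jaw deg 165.52 tilt 0.33 q6 -0.506 w 0.07 F [ 0.3  0.  -0.3]
shift [ 0.0207  0.2502 -0.0089] turn [ 0.1713 -0.005   0.0028] alt [-2.97  -0.004 -0.007]  tool axes in world: [[0.01, -0.25, -0.97], [0.0, -0.97, 0.25], [-1.0, -0.0, -0.01]]
t 13.47 pos [ 0.5219 -0.0635  0.2213] jaw deg 165.52 tilt 0.33 q6 -0.506 w 0.07 F [ 0.3  0.  -0.3]
shift [ 0.0207  0.2502 -0.0089] turn [-1.3995 -0.0059 -0.0017] alt [ 1.742 -0.002  0.006]  tool axes in world: [[0.01, -0.25, -0.97], [0.0, -0.97, 0.25], [-1.0, -0.0, -0.01]]
```

```bash
python3 -m crank '[[0,0.05,0,-0.18,0,0,0.8],[0,0.10,0,-0.36,0,0,0.8],[0,0.15,0,-0.54,0,0,0.8],[0,0.15,0,-0.72,0,0,0.8],[0,0.15,-0.0,-0.9,0,0,0.8],[0,0.15,0,-1.05,0,0,0.8]]' 25
python3 - <<'E'
from h import *
plan((.468,-.308,.2),65.7)
im,c=cam("side"); cv2.imwrite("pics/s11.png",im[:,:,::-1]);crop(im,"st3",215,240,275,310,10)
gr=cv2.cvtColor(im,cv2.COLOR_RGB2GRAY)
for v in range(252,296,2): print(v,gr[v,225:262])
for z in (.06,.085,.11): print(z,proj(c,(.468,-.308,z)), 472*.012/np.linalg.norm(ray(c,0,0)[0]-np.array([.468,-.308,z])))
im,c=cam("top"); cv2.imwrite("pics/t11.png",im[:,:,::-1])
E
```

```text
t: 14.22
eef_pos: [0.4822, -0.2091, 0.217]
ee_rot: [-0.993, 1.569, 2.95]
force: [-0.3, -0.2, -0.1]
width: 0.07
t 14.22 pos [ 0.4822 -0.2091  0.217 ] jaw deg -134.07 tilt 0.12 q6 0.838 w 0.07 F [-0.3 -0.2 -0.1]
shift [0.017  0.0586 0.0809] turn [-0.3451  0.0008  0.0019] alt [ 2.797e+00  3.000e-03 -1.000e-03]  tool axes in world: [[-0.0, 0.72, -0.7], [0.0, -0.7, -0.72], [-1.0, -0.0, 0.0]]
252 [ 59  62  63  65  65  65  67  70  73  72  68  65  62  63  74  95 104 103
  92  75  55  51  53  53  50  47  47  48  47  49  48  47  43  44  46  46
  42]
254 [ 63  65  65  64  64  61  59  58  60  61  63  64  61  72 112 140 149 149
 143 110  70  51  48  48  48  47  48  50  52  53  55  55  52  50  49  49
  48]
256 [ 69  68  68  63  62  60  57  55  53  54  55  58  57  52  59  81  97 101
  90  65  45  44  47  47  48  49  51  53  55  56  56  55  52  51  49  48
  48]
258 [69 69 64 59 57 56 55 53 53 52 52 52 51 44 38 36 37 38 36 38 43 48 49 49
 51 53 55 57 58 58 54 52 50 49 48 48 48]
260 [63 64 62 62 60 58 57 57 56 58 59 56 52 46 40 37 37 36 36 37 42 52 53 55
 55 55 56 59 59 58 56 53 51 50 51 52 52]
262 [6
[... 1453 characters left out ...]
 35 34 35 35 33 34 34 34 34 35 35
 35 34 35 35 34 32 33 31 32 34 38 42 45]
288 [40 40 38 35 34 34 35 34 35 33 34 34 35 34 35 33 35 34 35 34 35 35 33 35
 34 34 35 35 33 33 31 31 32 37 43 47 49]
290 [47 56 50 39 34 35 33 35 34 33 33 34 34 34 35 35 35 34 35 34 34 34 34 35
 33 34 35 33 33 30 31 32 31 37 43 45 46]
292 [64 70 55 38 33 35 34 36 33 33 34 33 33 34 34 34 35 34 35 34 34 34 35 33
 35 34 35 33 32 30 30 30 32 43 56 60 62]
294 [73 73 58 41 35 34 33 35 34 34 34 35 33 33 33 33 34 34 33 34 34 34 33 35
 34 33 35 32 31 31 29 29 34 45 57 62 77]
0.06 [242.58992566 276.36011554] 6.318573228044354
0.085 [242.25512875 265.7295896 ] 6.429041871398941
0.11 [241.91027104 254.77961106] 6.540058209483597
```

View pics/st3.png

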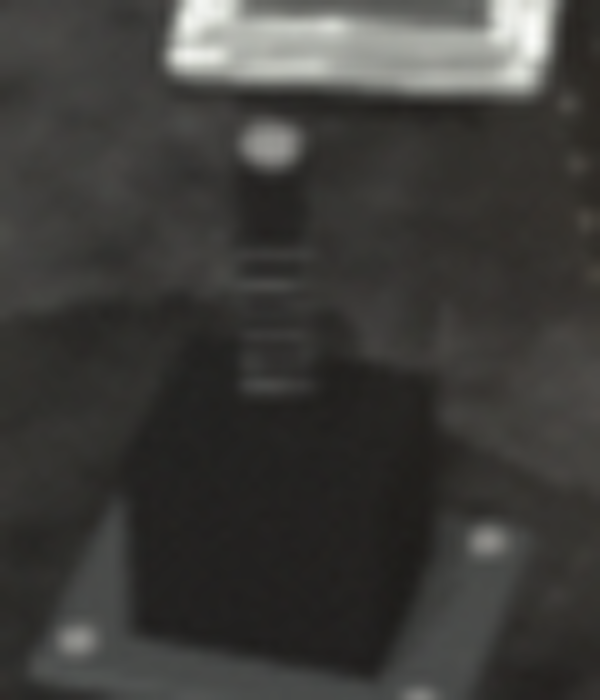

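View pics/t11.png

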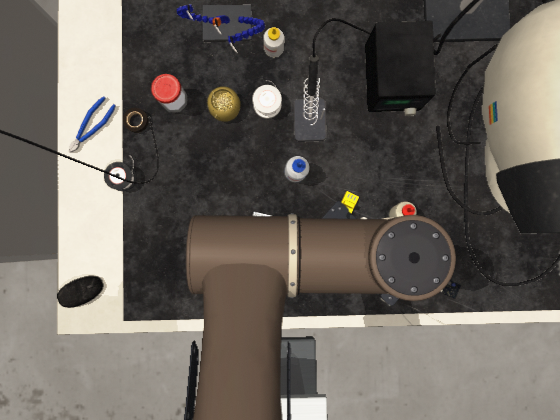

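```bash
python3 - <<'E'
from h import *
im=cv2.imread("pics/side0.png")[:,:,::-1]; gr=cv2.cvtColor(im,cv2.COLOR_RGB2GRAY).astype(float)
print(gr[262:282,236:248].astype(int))
for r0,r1 in ((263,267),(266,271),(275,281)):
    o=[]
    for u in range(239,246):
        w=np.clip(gr[r0:r1,u]-gr[r0:r1,u].min(),0,None); o.append((w*np.arange(r0,r1)).sum()/w.sum())
    print(r0,np.round(o,2),np.degrees(np.arctan(np.polyfit(range(len(o)),o,1)[0])))
_,c=cam("side")
for yaw in (-5,-10,-15,-20,-24):
    a=np.radians(yaw); p=np.array([.468,-.308,.08]); d=.006*np.array([np.cos(a),np.sin(a),0]); n=.006*np.array([np.sin(a),-np.cos(a),0])
    A=proj(c,p+n-d);B=proj(c,p+n+d); e=B-A; 
    C=[proj(c,p+s1*n+s2*d)[0] for s1 in(-1,1) for s2 in (-1,1)]
    print(yaw,np.degrees(np.arctan2(e[1],e[0])),max(C)-min(C))
E
```

```text
[[57 57 52 42 36 35 37 36 41 52 54 50]
 [64 59 50 41 36 34 36 34 40 54 55 51]
 [64 59 54 46 45 43 44 44 49 59 57 49]
 [65 64 62 59 59 57 58 59 61 69 62 51]
 [65 66 62 51 44 45 46 45 47 56 53 49]
 [68 68 62 53 50 49 49 49 50 60 56 51]
 [67 69 69 69 70 71 71 70 64 61 57 55]
 [67 69 70 62 55 54 54 54 52 53 53 54]
 [64 68 73 63 50 49 48 49 56 59 57 54]
 [62 65 65 57 50 47 48 50 50 54 54 53]
 [60 64 63 55 48 46 46 46 48 52 53 54]
 [56 61 60 58 58 58 57 59 58 59 60 59]
 [54 58 56 53 49 48 46 48 50 56 62 63]
 [55 56 58 58 54 50 48 48 50 57 60 58]
 [55 56 55 59 59 53 48 48 49 53 54 52]
 [56 54 52 54 56 53 52 48 46 47 49 52]
 [56 54 56 64 70 71 69 63 58 56 54 53]
 [55 54 54 53 51 52 51 47 44 46 49 53]
 [53 52 52 43 38 35 35 34 36 39 49 53]
 [54 49 49 43 36 33 34 34 36 44 51 51]]
263 [265.15 264.98 265.05 265.05 265.02 264.95 264.86] -1.9360994489051755
266 [268.77 268.35 268.3  268.24 268.31 268.59 267.96] -3.958423521933379
275 [276.93 277.05 277.21 277.29 277.15 276.96 276.7 ] -1.9053526369441032
-5 -2.4438882791383687 6.6253006056301444
-10 0.6436441505317135 6.886293917642774
-15 3.7627152775825072 7.387179155469056
-20 6.94391097763824 7.831839138811517
-24 9.55517714001068 8.144797323577905
```

```bash
python3 -m crank '[[0.01,0.03,0.04,-0.18,0,0,0.6],[0.01,0.0586,0.0809,-0.36,0,0,0.6],[0.01,0.0586,0.0809,-0.5,0,0,0.6],[0.01,0.0586,0.0809,-0.63,0,0,0.6],[0.04,0.0586,0.0809,-0.63,0,0,0.6],[0.04,0.0586,0.0809,-0.63,0,0,0.6]]'
python3 - <<'E'
from h import *
plan((.4685,-.308,.088),82)
E
```

```text
t: 15.12
eef_pos: [0.4667, -0.3071, 0.176]
ee_rot: [-1.784, 1.566, 2.781]
force: [0.1, 0.3, 0.5]
width: 0.0525
t 15.12 pos [ 0.4667 -0.3071  0.176 ] jaw deg -98.44 tilt 0.29 q6 1.656 w 0.0525 F [0.1 0.3 0.5]
shift [0.088  0.0023 0.0007] turn [-0.0076 -0.0011  0.0049] alt [3.134e+00 8.000e-03 2.000e-03]  tool axes in world: [[-0.0, 0.99, -0.15], [0.0, -0.15, -0.99], [-1.0, -0.0, -0.0]]
```

```bash
python3 -m crank '[[0.04,0.0015,0.0005,0,0,0,0.6],[0.075,0.0015,0.0005,0,0,0,0.6],[0.087,0.0015,0.0005,0,0,0,0.6],[0.087,0.0015,0.0005,0,0,0,0.6]]'
python3 - <<'E'
from h import *
plan((.4685,-.308,.088),82)
im,c=cam("side"); crop(im,"s12c",200,200,300,320,6)
E
```

```text
t: 15.62
eef_pos: [0.4699, -0.3085, 0.0916]
ee_rot: [-1.307, 1.57, -3.022]
force: [-0.2, 0.2, 0.4]
width: 0.0522
t 15.62 pos [ 0.4699 -0.3085  0.0916] jaw deg -98.27 tilt 0.05 q6 1.659 w 0.0522 F [-0.2  0.2  0.4]
shift [ 0.0036 -0.0015 -0.0003] turn [-0.0047  0.0002  0.0009] alt [ 3.137e+00  1.000e-03 -0.000e+00]  tool axes in world: [[-0.0, 0.99, -0.14], [-0.0, -0.14, -0.99], [-1.0, -0.0, 0.0]]
```

View pics/s12c.png

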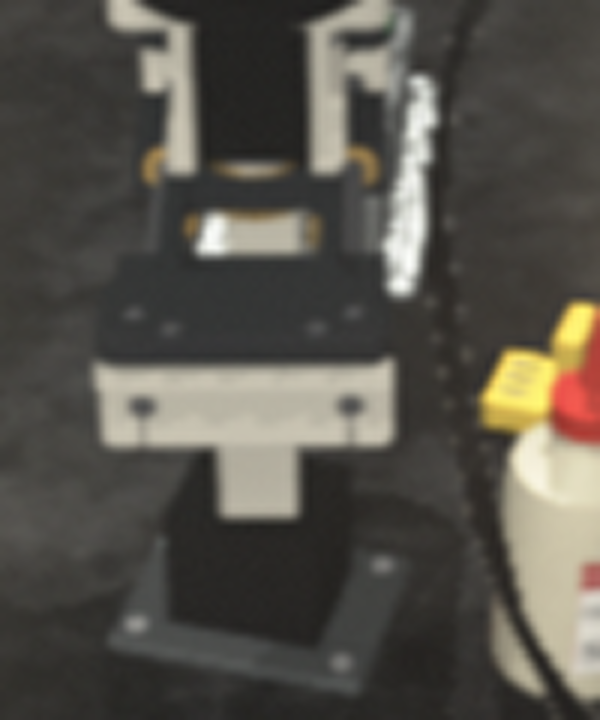

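```bash
python3 -m crank '[[0.003,-0.001,0,0,0,0,0.6],[0.003,-0.001,0,0,0,0,0],[0.003,-0.001,0,0,0,0,0],[0.003,-0.001,0,0,0,0,0],[0.003,-0.001,0,0,0,0,0],[0.003,-0.001,0,0,0,0,0],[0.003,-0.001,0,0,0,0,0],[0.003,-0.001,0,0,0,0,0]]' 30
python3 - <<'E'
from h import *
plan((.4685,-.308,.088),82)
E
```

```text
t: 16.68
eef_pos: [0.4688, -0.3083, 0.0884]
ee_rot: [2.788, 1.571, 1.073]
force: [0.4, 0.5, 1.7]
width: 0.0118
t 16.68 pos [ 0.4688 -0.3083  0.0884] jaw deg -98.24 tilt 0.0 q6 1.66 w 0.0118 F [0.4 0.5 1.7]
shift [ 0.0004 -0.0003 -0.0002] turn [-0.0042 -0.     -0.    ] alt [ 3.137 -0.     0.   ]  tool axes in world: [[0.0, 0.99, -0.14], [0.0, -0.14, -0.99], [-1.0, 0.0, -0.0]]
```

```bash
python3 -m crank '[[-0.02,0,0,0,0,0,0],[-0.07,0,0,0,0,0,0],[-0.12,0,0,0,0,0,0],[-0.14,0,0,0,0,0,0],[-0.14,0,0,0,0,0,0]]' 30
python3 - <<'E'
from h import *
plan((.507,-.0594,.15),82)
im,c=cam("side"); crop(im,"s13c",190,130,310,300,4)
im,c=cam("top"); crop(im,"t13c",200,180,440,300,3)
E
```

```text
t: 17.3
eef_pos: [0.4695, -0.3085, 0.23]
ee_rot: [1.444, 1.567, -0.27]
force: [-0.2, -0.1, -1.4]
width: 0.0121
t 17.3 pos [ 0.4695 -0.3085  0.23  ] jaw deg -98.24 tilt 0.2 q6 1.66 w 0.0121 F [-0.2 -0.1 -1.4]
shift [ 0.0799  0.0012 -0.252 ] turn [-0.0041  0.0005 -0.0035] alt [ 3.137e+00 -5.000e-03 -1.000e-03]  tool axes in world: [[0.0, 0.99, -0.14], [-0.0, -0.14, -0.99], [-1.0, 0.0, 0.0]]
```

View pics/s13c.png

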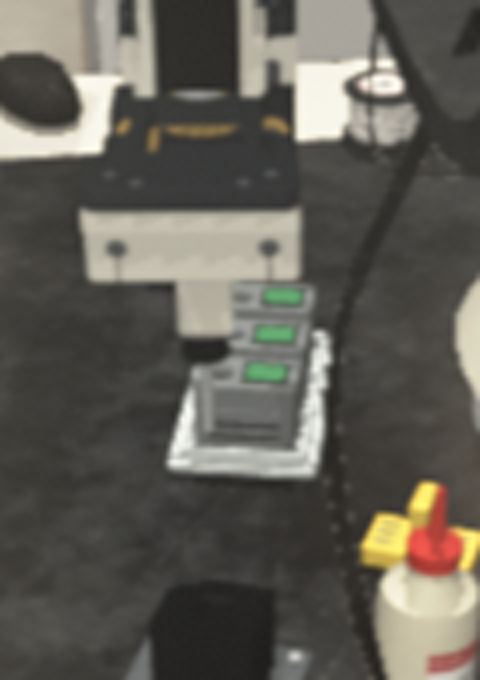

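View pics/t13c.png

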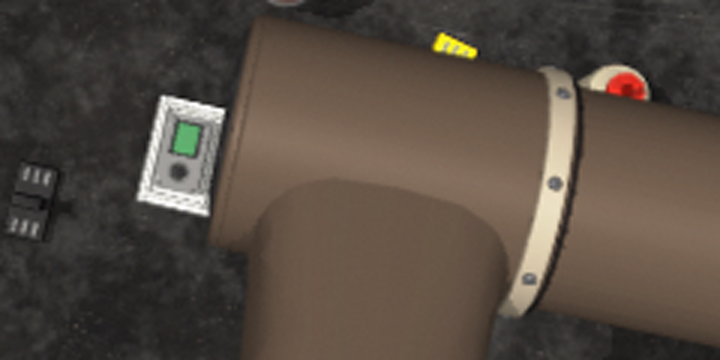

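```bash
python3 -m crank '[[-0.02,0,0.06,0,0,0,0],[-0.02,-0.03,0.12,0,0,0,0],[-0.02,-0.06,0.18,0,0,0,0],[-0.02,-0.06,0.2,0,0,0,0]]' 30
python3 - <<'E'
from h import *
im,c=cam("top"); crop(im,"t14c",200,180,440,300,3); crop(im,"t14d",235,200,330,275,8)
hsv=cv2.cvtColor(im,cv2.COLOR_RGB2HSV); gr=cv2.cvtColor(im,cv2.COLOR_RGB2GRAY)
g=cv2.inRange(hsv,(50,70,60),(80,255,255))
k,l,st,ce=cv2.connectedComponentsWithStats(g)
for i in range(1,k):
    if st[i,4]>30: print("green",ce[i],st[i,4],onz(c,*ce[i],.051).round(4))
def hole(x,y,z=.049):
    x0,y0,x1,y1=x-5,y-5,x+6,y+6
    w=np.clip(95-gr[y0:y1,x0:x1].astype(float),0,None); yy,xx=np.mgrid[y0:y1,x0:x1]; w[np.hypot(xx-x,yy-y)>5]=0; u,v=(w*xx).sum()/w.sum(),(w*yy).sum()/w.sum(); print("hole",u,v,onz(c,u,v,z).round(4))
hole(259,237);hole(278,241);hole(297,245)
E
```

```text
t: 17.9
eef_pos: [0.378, -0.4992, 0.2462]
ee_rot: [-2.092, 1.567, 2.475]
force: [1.7, 0.2, -0.9]
width: 0.0121
green [261.6025641  225.97435897] 78 [ 0.5427 -0.0235  0.051 ]
green [281.0125 230.125 ] 80 [ 0.5324 -0.0668  0.051 ]
green [299.39506173 234.74074074] 81 [ 0.521  -0.1077  0.051 ]
hole 259.12820512820514 236.80769230769232 [ 0.5187 -0.0174  0.049 ]
hole 278.4936224489796 241.15561224489795 [ 0.5079 -0.0605  0.049 ]
hole 297.03275862068966 245.7844827586207 [ 0.4965 -0.1018  0.049 ]
```

View pics/t14c.png

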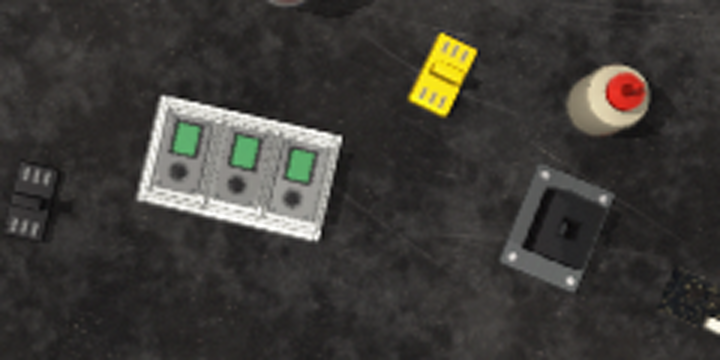

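View pics/t14d.png

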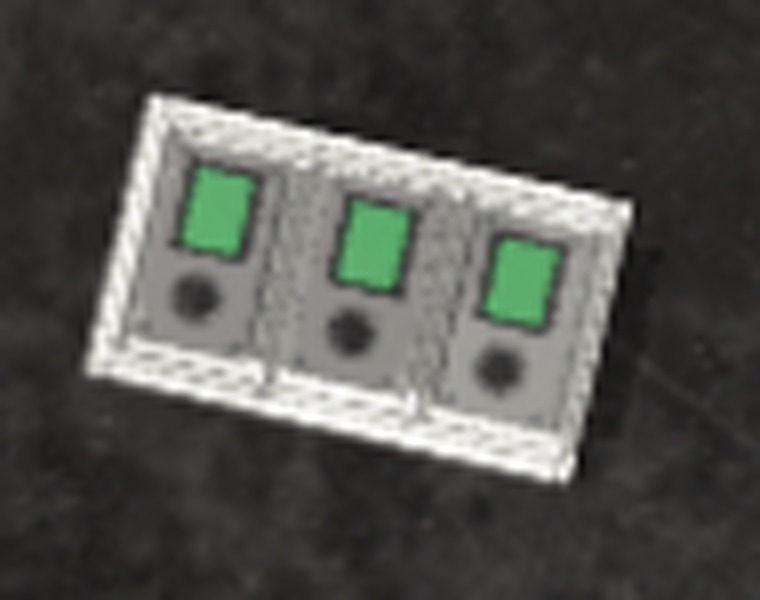

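```bash
python3 - <<'E'
from h import *
im,c=cam("side"); crop(im,"s15",150,250,290,400,4); s=get_state(); R=toolR(s)
for a in (0,.0384,.0784): print((proj(c,s["eef_pos"]+R.apply([a,0,0]))-[150,250])*4)
_,ct=cam("top"); print("stand hole",onz(ct,389,256.3,.05))
plan((.5075,-.0603,.16),82)
E
```

```text
[147.92105566  50.4571295 ]
[157.33688174 141.90130971]
[166.53708291 231.25139395]
stand hole [ 0.46800319 -0.3062503   0.05      ]
t 18.05 pos [ 0.3794 -0.4983  0.2459] jaw deg -98.39 tilt 0.21 q6 2.033 w 0.0121 F [ 0.1 -0.2 -0.8]
shift [ 0.0866  0.0631 -0.4518] turn [-0.0069 -0.0019  0.0031] alt [3.135e+00 5.000e-03 3.000e-03]  tool axes in world: [[-0.0, 0.99, -0.15], [0.0, -0.15, -0.99], [-1.0, -0.0, -0.0]]
```

View pics/s15.png

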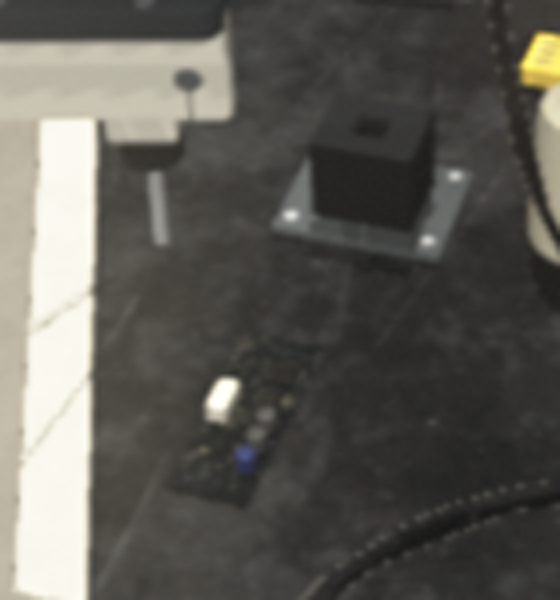

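```bash
python3 - <<'E'
from h import *
_,c2=cam("side"); im=cv2.imread("pics/side0.png")[:,:,::-1]
for p,u in (((.5429,-.0236,.051),(260.03,203.59)),((.5209,-.1077,.051),(256,222.55)),((.4685,-.308,.112),(242,254.3)),((.468,-.3063,.05),(150+371/4,250+127/4))): print(np.array(u)-proj(c2,p))
E
```

```text
[-0.51983578  0.60698376]
[-0.21274148  0.5415908 ]
[-0.15581447  0.43565478]
[0.12823047 1.79071724]
```

```bash
python3 -m crank '[[0,0.01,-0.06,0,0,0,0],[0,0.015,-0.12,0,0,0,0],[0,0.025,-0.18,0,0,0,0],[0,0.035,-0.24,0,0,0,0],[0,0.045,-0.3,0,0,0,0],[0,0.05,-0.36,0,0,0,0],[0.02,0.06,-0.41,0,0,0,0],[0.06,0.0631,-0.45,0,0,0,0],[0.085,0.0631,-0.4518,0,0,0,0],[0.085,0.0631,-0.4518,0,0,0,0]]' 30
python3 -m crank '[[0,0,0,0,0,0,0]]'
python3 - <<'E'
from h import *
plan((.5075,-.0603,.145),82)
im,c=cam("side"); crop(im,"s16",200,170,300,250,7); s=get_state(); R=toolR(s)
for a in (.0384,.0784): print((proj(c,s["eef_pos"]+R.apply([a,0,0]))-[200,170])*7)
print((proj(c,(.5075,-.0603,.051))-[200,170])*7)
E
```

```text
t: 19.35
eef_pos: [0.5061, -0.0583, 0.1614]
ee_rot: [-1.257, 1.566, -2.969]
force: [0.2, -0.8, -0.1]
width: 0.0119
t: 19.48
eef_pos: [0.5082, -0.0593, 0.1642]
ee_rot: [1.491, 1.57, -0.223]
force: [0.3, 0.5, -0.3]
width: 0.0117
t 19.48 pos [ 0.5082 -0.0593  0.1642] jaw deg -98.19 tilt 0.05 q6 1.159 w 0.0117 F [ 0.3  0.5 -0.3]
shift [ 0.0192 -0.0006  0.0011] turn [-0.0033  0.0001 -0.0008] alt [ 3.138e+00 -1.000e-03 -0.000e+00]  tool axes in world: [[0.0, 0.99, -0.14], [-0.0, -0.14, -0.99], [-1.0, 0.0, 0.0]]
[333.13269691  91.80246724]
[335.68142243 199.73994673]
[334.71082163 292.74739938]
```

View pics/s16.png

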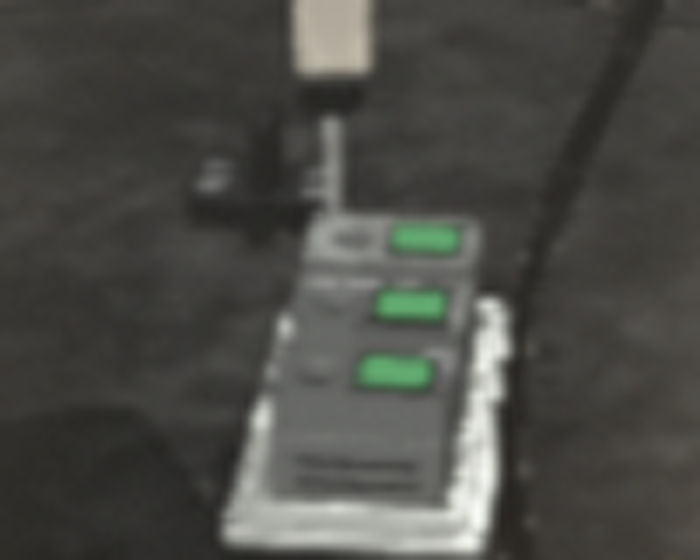

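```bash
python3 -m crank '[[0.015,-0.0005,0.001,0,0,0,0],[0.029,-0.0005,0.001,0,0,0,0],[0.032,-0.0005,0.001,0,0,0,0],[0.032,-0.0005,0.001,0,0,0,0]]'
python3 - <<'E'
from h import *
plan((.5075,-.0603,.1194),82)
im,c=cam("side"); crop(im,"s17",220,180,290,240,10); s=get_state(); R=toolR(s)
print((proj(c,s["eef_pos"]+R.apply([.0784,0,0]))-[220,180])*10, (proj(c,(.5075,-.0603,.051))-[220,180])*10)
E
```

```text
t: 20.02
eef_pos: [0.5071, -0.0607, 0.1309]
ee_rot: [-1.079, 1.57, -2.794]
force: [-0.1, -0.3, -0.6]
width: 0.0117
t 20.02 pos [ 0.5071 -0.0607  0.1309] jaw deg -98.25 tilt 0.06 q6 1.161 w 0.0117 F [-0.1 -0.3 -0.6]
shift [ 0.0115  0.0003 -0.0004] turn [-0.0044  0.0005  0.0009] alt [ 3.137e+00  1.000e-03 -1.000e-03]  tool axes in world: [[-0.0, 0.99, -0.14], [-0.0, -0.14, -0.99], [-1.0, -0.0, 0.0]]
[277.61388718 311.88057301] [278.15831662 318.21057054]
```

View pics/s17.png

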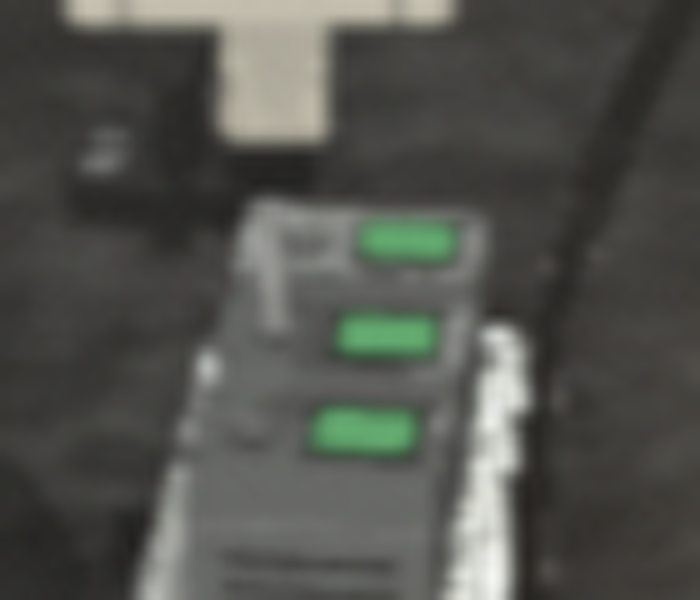

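```bash
python3 -m crank '[[0.003,0,0,0,0,0,0],[0.006,0,0,0,0,0,0],[0.008,0,0,0,0,0,0],[0.008,0,0,0,0,0,0]]'
python3 -m crank '[[0.001,0,0,0,0,0,0],[0.002,0,0,0,0,0,0],[0.002,0,0,0,0,0,0]]'
```

```text
t: 20.58
eef_pos: [0.5073, -0.0605, 0.1233]
ee_rot: [-0.863, 1.571, -2.578]
force: [-0.6, -0.2, 0.6]
width: 0.0116
t: 20.95
eef_pos: [0.5073, -0.0605, 0.1214]
ee_rot: [1.694, 1.571, -0.021]
force: [-1.2, -0.7, 1.7]
width: 0.0118
```

```bash
python3 -m crank '[[0.001,0,0,0,0,0,0],[0.002,0,0,0,0,0,0],[0.002,0,0,0,0,0,0]]'
python3 -m crank '[[0.0005,0,0,0,0,0,0],[0.001,0,0,0,0,0,0],[0.001,0,0,0,0,0,0]]'
python3 -m crank '[[0.0005,0,0,0,0,0,0],[0.001,0,0,0,0,0,0],[0.001,0,0,0,0,0,0]]'
```

```text
t: 21.32
eef_pos: [0.5073, -0.0605, 0.1194]
ee_rot: [1.269, 1.571, -0.445]
force: [-0.6, -0.1, 2.9]
width: 0.0118
t: 21.7
eef_pos: [0.5075, -0.0605, 0.1189]
ee_rot: [1.498, 1.57, -0.217]
force: [-1.7, 1.2, 7.9]
width: 0.0117
t: 22.08
eef_pos: [0.5076, -0.0605, 0.1185]
ee_rot: [1.39, 1.57, -0.324]
force: [-3.7, 0.4, 13.8]
width: 0.0117
```

```bash
python3 -m crank '[[-0.01,0,0,0,0,0,0],[-0.04,0,0,0,0,0,0],[-0.08,0,0,0,0,0,0],[-0.08,0.0,0,0,0,0,0]]'
python3 - <<'E'
from h import *
plan((.4686,-.308,.165),81.76)
E
```

```text
t: 22.58
eef_pos: [0.5091, -0.0602, 0.2004]
ee_rot: [1.873, 1.565, 0.159]
force: [0.1, 0.0, -1.8]
width: 0.0119
t 22.57 pos [ 0.5091 -0.0602  0.2004] jaw deg -98.22 tilt 0.34 q6 1.161 w 0.0119 F [ 0.1  0.  -1.8]
shift [ 0.035  -0.0049  0.2511] turn [ 0.0003 -0.0018 -0.0056] alt [-3.141e+00  9.000e-03 -3.000e-03]  tool axes in world: [[0.01, 0.99, -0.14], [0.0, -0.14, -0.99], [-1.0, 0.01, -0.0]]
```

```bash
python3 -m crank '[[0,-0.001,0.05,0,0,0,0],[0,-0.002,0.11,0,0,0,0],[0,-0.004,0.17,0,0,0,0],[0.01,-0.0045,0.23,0,0,0,0],[0.025,-0.0045,0.251,0,0,0,0],[0.035,-0.0045,0.251,0,0,0,0],[0.035,-0.0045,0.251,0,0,0,0],[0.035,-0.0045,0.251,0,0,0,0]]'
python3 - <<'E'
from h import *
plan((.4686,-.308,.138),81.76)
im,c=cam("side"); crop(im,"s18",200,230,300,310,7); s=get_state(); R=toolR(s)
print((proj(c,s["eef_pos"]+R.apply([.0775,0,0]))-[200,230])*7, (proj(c,(.468,-.308,.05))-[200,230])*7)
E
```

```text
t: 23.58
eef_pos: [0.4673, -0.3074, 0.1627]
ee_rot: [1.311, 1.57, -0.403]
force: [0.4, 0.1, -1.0]
width: 0.0115
t 23.57 pos [ 0.4673 -0.3074  0.1627] jaw deg -98.16 tilt 0.02 q6 1.66 w 0.0115 F [ 0.4  0.1 -1. ]
shift [0.0247 0.0013 0.0004] turn [ 0.0014  0.0001 -0.0004] alt [-3.14e+00  1.00e-03  0.00e+00]  tool axes in world: [[0.0, 0.99, -0.14], [-0.0, -0.14, -0.99], [-1.0, 0.0, 0.0]]
[293.79615137 247.75558089] [299.04787808 353.68194696]
```

View pics/s18.png

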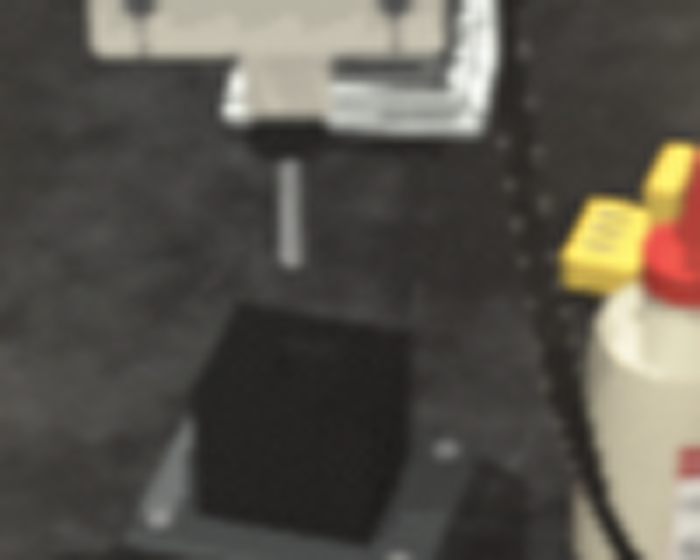

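```bash
python3 -m crank '[[0.012,0.0012,0.0004,0,0,0,0],[0.024,0.0012,0.0004,0,0,0,0],[0.034,0.0012,0.0004,0,0,0,0],[0.040,0.0012,0.0004,0,0,0,0],[0.040,0.0012,0.0004,0,0,0,0]]'
python3 - <<'E'
from h import *
plan((.4688,-.3083,.0884),81.76)
im,c=cam("side"); crop(im,"s19",200,230,300,310,7)
E
```

```text
t: 24.25
eef_pos: [0.4676, -0.3087, 0.1217]
ee_rot: [-1.691, 1.57, 2.877]
force: [0.7, -0.3, -0.9]
width: 0.0116
t 24.25 pos [ 0.4676 -0.3087  0.1217] jaw deg -98.24 tilt 0.07 q6 1.661 w 0.0116 F [ 0.7 -0.3 -0.9]
shift [ 0.0333  0.0011 -0.0006] turn [-0.0001 -0.0001  0.0012] alt [3.142e+00 2.000e-03 0.000e+00]  tool axes in world: [[-0.0, 0.99, -0.14], [0.0, -0.14, -0.99], [-1.0, -0.0, -0.0]]
```

View pics/s19.png

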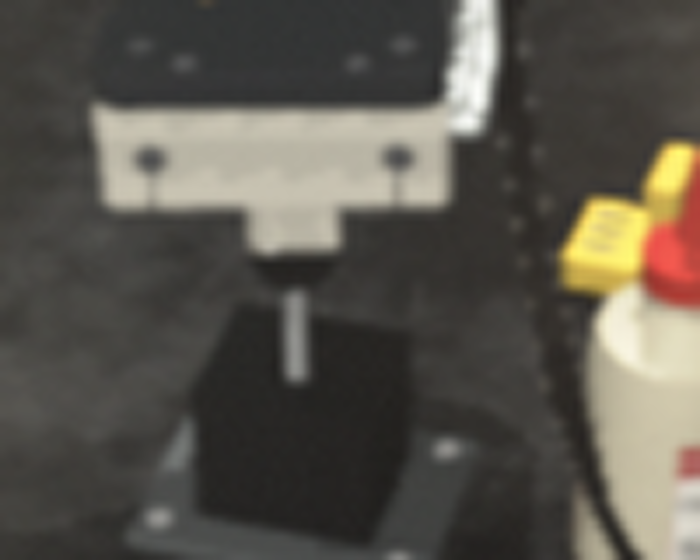

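```bash
python3 -m crank '[[0.006,0.001,-0.0003,0,0,0,0],[0.012,0.001,-0.0003,0,0,0,0],[0.018,0.001,-0.0003,0,0,0,0],[0.018,0.001,-0.0003,0,0,0,0]]'
python3 - <<'E'
from h import *
plan((.4688,-.3083,.0884),81.76)
im,c=cam("side"); crop(im,"s20",200,230,300,310,7)
E
```

```text
t: 24.8
eef_pos: [0.4686, -0.3085, 0.1037]
ee_rot: [-1.737, 1.57, 2.832]
force: [0.0, -0.1, -0.0]
width: 0.0117
t 24.8 pos [ 0.4686 -0.3085  0.1037] jaw deg -98.25 tilt 0.07 q6 1.66 w 0.0117 F [ 0.  -0.1 -0. ]
shift [ 0.0153  0.0002 -0.0003] turn [-0.0001 -0.0002  0.0012] alt [3.141e+00 2.000e-03 0.000e+00]  tool axes in world: [[-0.0, 0.99, -0.14], [0.0, -0.14, -0.99], [-1.0, -0.0, -0.0]]
```

View pics/s20.png

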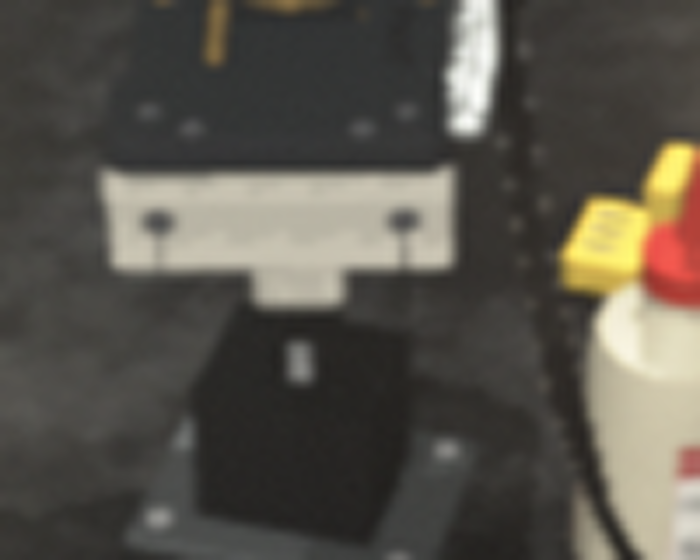

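```bash
python3 -m crank '[[0.006,0,0,0,0,0,0],[0.012,0,0,0,0,0,0],[0.0148,0,0,0,0,0,0],[0.0148,0,0,0,0,0,0]]'
python3 -m crank '[[0.0005,0,0,0,0,0,0],[0.001,0,0,0,0,0,0],[0.001,0,0,0,0,0,0]]'
```

```text
t: 25.35
eef_pos: [0.4688, -0.3086, 0.0892]
ee_rot: [-1.645, 1.57, 2.924]
force: [0.5, 0.6, 0.1]
width: 0.0118
t: 25.72
eef_pos: [0.469, -0.3087, 0.0886]
ee_rot: [1.637, 1.571, -0.078]
force: [0.9, -0.4, 0.0]
width: 0.0115
```

```bash
python3 -m crank '[[0.0005,0,0,0,0,0,0],[0.001,0,0,0,0,0,0],[0.001,0,0,0,0,0,0]]'
```

```text
t: 26.1
eef_pos: [0.4691, -0.3087, 0.0884]
ee_rot: [1.025, 1.57, -0.689]
force: [-1.8, 2.9, 7.7]
width: 0.0118
```

```bash
python3 -m crank '[[-0.0003,0,0,0,0,0,0.1],[-0.0003,0,0,0,0,0,0.3],[-0.0003,0,0,0,0,0,0.6],[-0.0003,0,0,0,0,0,0.6],[-0.0003,0,0,0,0,0,0.6],[-0.04,0,0,0,0,0,0.6],[-0.09,0,0,0,0,0,0.6],[-0.14,0,0,0,0,0,0.6],[-0.14,0,0.06,0,0,0,0.6],[-0.14,-0.03,0.12,0,0,0,0.6]]'
python3 -m crank '[[0,-0.03,0.06,0,0,0,0.6],[0,-0.03,0.08,0,0,0,0.6],[0,-0.03,0.08,0,0,0,0.6],[0,-0.03,0.08,0,0,0,0.6]]'
python3 - <<'E'
from h import *
plan((.4688,-.3083,.0884),81.76)
im,c2=cam("side"); crop(im,"s21",190,140,330,320,4)
im,c=cam("top"); cv2.imwrite("pics/t21.png",im[:,:,::-1]); crop(im,"t21c",175,180,435,300,3)
hsv=cv2.cvtColor(im,cv2.COLOR_RGB2HSV); gr=cv2.cvtColor(im,cv2.COLOR_RGB2GRAY)
g=cv2.inRange(hsv,(50,70,60),(80,255,255))
k,l,st,ce=cv2.connectedComponentsWithStats(g)
for i in range(1,k):
    if st[i,4]>30: print("green",ce[i],st[i,4],onz(c,*ce[i],.051).round(4))
E
```

```text
t: 27.35
eef_pos: [0.4258, -0.4206, 0.2282]
ee_rot: [1.196, 1.569, -0.516]
force: [-0.1, -1.0, -0.5]
width: 0.0525
t: 27.85
eef_pos: [0.3836, -0.4939, 0.2273]
ee_rot: [-2.483, 1.57, 2.085]
force: [-0.1, -0.1, -0.7]
width: 0.0528
t 27.85 pos [ 0.3836 -0.4939  0.2273] jaw deg -98.25 tilt 0.03 q6 2.026 w 0.0528 F [-0.1 -0.1 -0.7]
shift [ 0.139   0.0578 -0.1958] turn [-0.0002 -0.0004  0.0003] alt [3.141e+00 0.000e+00 1.000e-03]  tool axes in world: [[-0.0, 0.99, -0.14], [0.0, -0.14, -0.99], [-1.0, -0.0, -0.0]]
green [261.61038961 225.90909091] 77 [ 0.5429 -0.0236  0.051 ]
green [281.0125 230.125 ] 80 [ 0.5324 -0.0668  0.051 ]
green [299.4375 234.7875] 80 [ 0.5209 -0.1077  0.051 ]
```

View pics/s21.png

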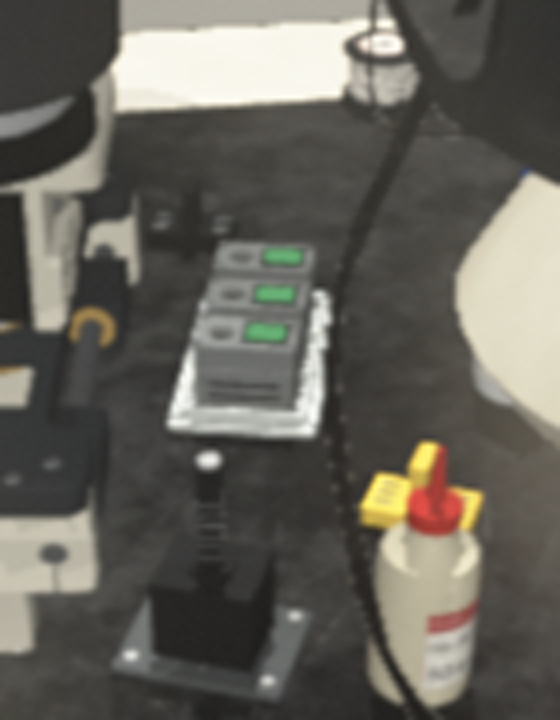

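View pics/t21.png

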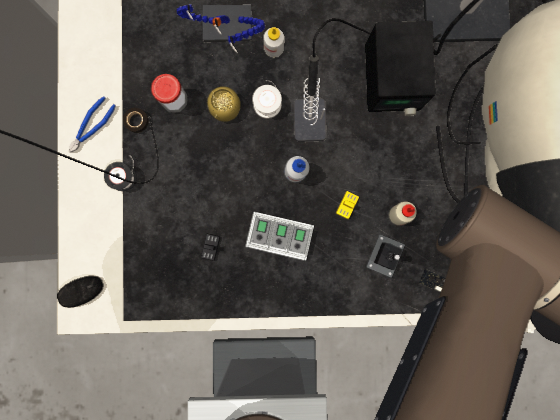

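View pics/t21c.png

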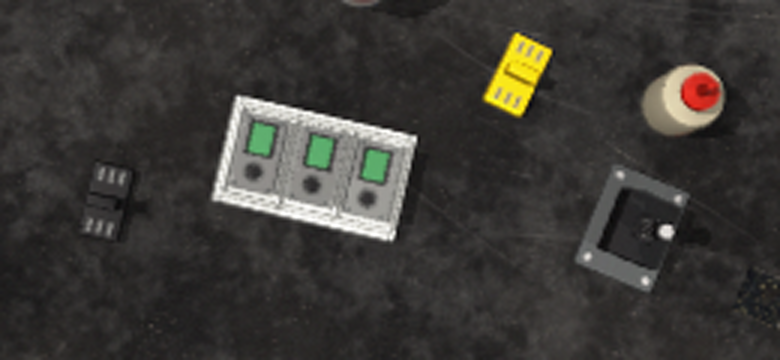

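```bash
python3 -c "
from station import *
print(job_done())"
```

```text
the job is handed in; nothing more can be done
None
```

I did every step in the order asked and handed the job in at about 28 s of the 72 s. `job_done` reports no verdict.

- **Cover:** it came out of the middle bay and stands upright on the mat left of the dock, at about (0.50, 0.10).
- **Logger:** it sits in the middle bay. In the last pictures its top is level with its neighbours and its display and button face the same way. I measured its display 1–2 mm from the midpoint of the neighbours' displays, which is within the bay's clearance.
- **Button:** I pressed it about 4 mm, until the force rose sharply from about 3 N to 14 N over the last millimetre, so it was at its stop. The button's own travel can't be read, so this rests on force and height only.
- **Pin tool:** it is back in the stand. On release it met the stand at the same height (within 0.1 mm) where I had gripped it. The last pictures show it upright and in its original place.
- **Neighbours and bystanders:** in the final top view the neighbours' displays are within 0.2 mm of where they started. The bottles, reel and yellow look-alike are where they were in the first picture.

**Checks that disagreed:**
- **Contact before gripping the loose logger:** the gripper met about 6 N of sideways force, source not identified. I backed off 4 mm, the force went to zero, and nothing had visibly moved.
- **Side camera:** it placed the tool and fingers 1–2.5 pixels lower than the arm's readings. I relied on the top camera and contact forces instead.

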